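# Size an unsorted jig pin in the ring gauge and store it by colour

### The arm

A 6-joint arm with a two-finger parallel gripper is mounted at the origin on the work surface; the furniture and walls round the work are solid. World frame = base frame: x ahead of the robot, y to its left, z up, the work surface at z = 0. Lengths are in m, angles in rad, forces in N, time in s.
With the tool pointing down it reaches from about 0.35 to 0.85 m from the base axis. Payload 8.1 kg.
Tool frame: the origin (TCP) lies midway between the tips of the shut fingers; the grasp point (between the pads) lies 19 mm behind it; z points along the fingers, y is the line along which they close (so a half turn about z gives the same grasp; the last joint's range is limited). The gripper opens to 93 mm and grips with 3 to 60 N. Pads are 15 mm wide; open, the fingers measure 128 mm over their backs; the gripper's body (75 mm by 188 mm) begins 65 mm behind the grasp point.
Start: joints at [-1.374, 0.13, 1.488, -0, 1.523, -0.085], TCP at [0.167, -0.576, 0.219] pointing down, gripper open.
Joint ranges: [-2.96, 2.96], [-0.89, 2.26], [0.02, 2.5], [-1.34, 4.48], [0, 2.73], [-2.66, 2.66]. Speed limits (rad/s): [2.39, 2.39, 2.79, 3.14, 3.14, 3.14].

### API

Orientations are given as a rotation vector (axis times angle).
In Python, from plant import read_state, read_camera, camera_model, close_job gives the robot as it stands. The module is installed in compiled form; this text tells all that it offers.
- The arm moves only by the tool carry_out, never from a script. Its argument "moves" is a list of rows, each an object of numbers: "jaw": the finger opening in m, from 0 to 0.093; "dx", "dy", "dz": the shift along the tool's x, y, z in m; "yaw": the turn about the tool's z in rad. In form: [{"jaw": .., "dx": .., "dy": .., "dz": .., "yaw": ..}, ...]. A call has 1 to 8 rows; each row shifts and turns the commanded pose from where the row before left it, along the tool's axes as they then stand; what a row does not reach is not made up. A row lasts 1/8 s, in which the tool goes at most 62.5 mm and 10.7 degrees, less where a joint would pass 70% of its speed; a pose out of reach is approached as far as the arm can. A call is refused whole if a number of a shift passes 0.0625 or a number of a turn 0.188, either way. A call with a gripper value outside its range is refused whole. The fingers move at their own pace and stop on an object; "grip_force" is the grip in N (left out, the last holds). Time passes only in rows, so rows that do not move let the fingers close. It gives the time, the measured TCP pose, the force, the opening and the grip force at its end, in the units of the state.
- read_state(): the state, without advancing time (a new reading comes with each control period).
- read_camera(name): name is "scene" or "side" or "wrist"; returns the picture (400x640x3 uint8, red, green, blue); there is no depth.
- camera_model(name): a dict with "camera_matrix" (3x3 intrinsics, pixels), "view" (4x4, takes a point from world to camera coordinates). Camera axes: x right, y up, looking along -z (the intrinsics and any distortion apply to the point x, -y, -z); pixel columns grow to the right and rows downward; lengths in m; the calibration is good to about 2 mm. A picture is of the moment at which its call begins: read the wrist's pose just before it. camera_model takes no time and is no camera call; for the wrist camera it gives the pose at the moment of the call.
- close_job(): hands the job in; it is judged then, once.
The state is a dict: "t": time; "q": joint angles; "dq": joint speeds; "joint_torque": joint torques, N m; "tool_pos": TCP position; "orientation": TCP orientation; "force": force on the tool from outside, world axes, zero at the start; "wrist_torque": the same for the moment, N m; "opening": finger opening in m; "gripper_force": force on a finger pad.
Only numpy, scipy, OpenCV 4.12 (cv2) and the standard library are available. Lean on these libraries where they do the work, as an engineer would, in place of code of your own. Each camera call takes 0.05 s, during which the arm holds its last target. There are 200 camera calls.

### The job

Find the size of the jig pin that waits nearest the robot: pass it nose first through the row of rings of the gauge until one of them truly stops its shank, and keep it pressed square against that ring for about a second with a light, steady push of 5 to 10 N. Then draw it out and lay it, nose the way the rest points, level in both notches of the storage rest painted in the colour of the ring that stopped it, and leave the other two pins waiting where they lie.

Things in the scene. Friction and masses are not known exactly. Their poses are not given: they have to be found in the camera images.
- pin_a: one of three jig pins with identical grips, about 0.14 kg. Origin: middle of the grip on the pin's axis; +y along the axis to the nose. Along +y in mm: black round grip, 28 thick, -28 to 28; neck, 14 thick, to 50; plain aluminium shank to 140, ending in a square shoulder without chamfer; pilot tip, 10 thick, to 164
- pin_b: jig pin like pin_a. The three shanks are 27, 22 and 17 mm thick, one of each; which pin has which is not known and is to be found with the gauge. Fingers go over the grip from above, either side of the axis
- pin_c: jig pin like pin_a. Each pin balances about 75 mm ahead of its grip's middle, so grip it firmly (40 to 60 N); even so its nose sags a little in the fingers, more if pushed while caught, so feel for the bores lightly
- pin_a_shoulder (a point): pin_a: centre of the shoulder at the front end of the shank, on the axis, 140 mm from the origin
- pin_b_shoulder (a point): pin_b: the same point
- pin_c_shoulder (a point): pin_c: the same point
- pin_a_mid (a point): pin_a: point on the axis 89 mm ahead of the origin
- pin_b_mid (a point): pin_b: the same point
- pin_c_mid (a point): pin_c: the same point
- infeed: fixed plywood board, 215 x 180 x 10 mm, with three dark steel rests where the unsorted pins lie level, axes 60 mm above the bench, noses to its +y. Origin on the bench under the middle pin's grip; lanes at x = -72 (front, nearest the robot), 0, +72 mm. Each pin lies in two V notches 39 and 152 mm ahead of its origin, its grip free behind them; lift it straight up
- gauge: fixed ring gauge: four upright coaxial rings in a row on an aluminium foot, bore axis level, 65 mm above the bench. Origin on the bench under the mouth of ring_1, +y along the bores from the widest to the narrowest; a pin enters nose first towards +y. Rings 8 mm thick, 51 mm outside, front faces 26 mm apart, rigid. More than 25 N between pin and gauge damages it
- ring_1: first ring, bare steel, bore 28 mm; origin at the centre of its front face (where the pin enters), +y along the bore; every pin passes it
- ring_2: second ring, blue, bore 23 mm; origin and axis as ring_1; stops the 27 mm shank at its front face
- ring_3: third ring, yellow, bore 18 mm; origin and axis as ring_1; stops the 22 mm shank. A shank more than about 0.7 mm off-centre also catches on the face of a ring that it fits
- ring_4: last ring, red, bore 13 mm; origin and axis as ring_1; stops the 17 mm shank; the 10 mm pilot tip passes all rings
- store_board: fixed plywood board, 215 x 180 x 10 mm, that carries the three coloured storage rests side by side, 72 mm apart, in any order; origin on the bench under the grip place of the middle rest
- rest_blue: fixed storage rest for one pin, all painted blue. Origin at its underside, 10 mm above the bench, below where the middle of the pin's grip goes; +y is where the nose points. Two upright V notches, 34 mm wide at the mouth, 8 mm thick, 39 mm (for the neck) and 152 mm (for the pilot tip) along +y. A pin lying in them has its axis 50 mm above this origin, good within 8 mm lengthwise
- rest_yellow: fixed storage rest for one pin, all painted yellow. Origin at its underside, 10 mm above the bench, below where the middle of the pin's grip goes; +y is where the nose points. Two upright V notches, 34 mm wide at the mouth, 8 mm thick, 39 mm (for the neck) and 152 mm (for the pilot tip) along +y. A pin lying in them has its axis 50 mm above this origin, good within 8 mm lengthwise
- rest_red: fixed storage rest for one pin, all painted red. Origin at its underside, 10 mm above the bench, below where the middle of the pin's grip goes; +y is where the nose points. Two upright V notches, 34 mm wide at the mouth, 8 mm thick, 39 mm (for the neck) and 152 mm (for the pilot tip) along +y. A pin lying in them has its axis 50 mm above this origin, good within 8 mm lengthwise
- rest_blue_seat (a point): point on the axis of a pin well seated in the blue rest, 89 mm ahead of the rest's origin and 60 mm above the bench
- rest_yellow_seat (a point): point on the axis of a pin well seated in the yellow rest, 89 mm ahead of the rest's origin and 60 mm above the bench
- rest_red_seat (a point): point on the axis of a pin well seated in the red rest, 89 mm ahead of the rest's origin and 60 mm above the bench

How it is judged:
On the way:
1. the pin from the front lane has gone through the rings that it fits and its shoulder is kept pressed (over 3 N, for half a second) square against the first ring too narrow for its shank (((y of pin_a_shoulder in the frame of ring_3 between -0.003 and 0.002 m and distance between pin_a_shoulder and ring_3 below 0.006 m and angle between the y axis of pin_a and the y axis of gauge, either way round below 0.07 rad and contact force between pin_a and ring_3 above 3 N) or (y of pin_b_shoulder in the frame of ring_2 between -0.003 and 0.002 m and distance between pin_b_shoulder and ring_2 below 0.006 m and angle between the y axis of pin_b and the y axis of gauge, either way round below 0.07 rad and contact force between pin_b and ring_2 above 3 N) or (y of pin_c_shoulder in the frame of ring_4 between -0.003 and 0.002 m and distance between pin_c_shoulder and ring_4 below 0.006 m and angle between the y axis of pin_c and the y axis of gauge, either way round below 0.07 rad and contact force between pin_c and ring_4 above 3 N))), for 0.5 s.
At the end, for the whole second after the job is handed in: The gauged pin lies level and still in both notches of the rest whose colour is that of the ring that stopped it (within 12 mm and 0.08 rad, nose as the rest points), let go; the other two pins still lie in the middle and rear lanes of the infeed rest (within 12 mm) (((horizontal distance between pin_a_mid and rest_yellow_seat below 0.012 m and angle between the y axis of pin_a and the y axis of rest_yellow, either way round below 0.08 rad and z of pin_a in the frame of rest_yellow between 0.045 and 0.056 m and y of pin_a_shoulder in the frame of rest_yellow above 0.1 m and linear speed of pin_a below 0.02 m/s and contact force between pin_a and rest_yellow above 0.3 N and x of pin_b in the frame of infeed between -0.012 and 0.09 m and y of pin_b in the frame of infeed between -0.012 and 0.012 m and z of pin_b in the frame of infeed between 0.054 and 0.066 m and x of pin_c in the frame of infeed between -0.012 and 0.09 m and y of pin_c in the frame of infeed between -0.012 and 0.012 m and z of pin_c in the frame of infeed between 0.054 and 0.066 m) or (horizontal distance between pin_b_mid and rest_blue_seat below 0.012 m and angle between the y axis of pin_b and the y axis of rest_blue, either way round below 0.08 rad and z of pin_b in the frame of rest_blue between 0.045 and 0.056 m and y of pin_b_shoulder in the frame of rest_blue above 0.1 m and linear speed of pin_b below 0.02 m/s and contact force between pin_b and rest_blue above 0.3 N and x of pin_a in the frame of infeed between -0.012 and 0.09 m and y of pin_a in the frame of infeed between -0.012 and 0.012 m and z of pin_a in the frame of infeed between 0.054 and 0.066 m and x of pin_c in the frame of infeed between -0.012 and 0.09 m and y of pin_c in the frame of infeed between -0.012 and 0.012 m and z of pin_c in the frame of infeed between 0.054 and 0.066 m) or (horizontal distance between pin_c_mid and rest_red_seat below 0.012 m and angle between the y axis of pin_c and the y axis of rest_red, either way round below 0.08 rad and z of pin_c in the frame of rest_red between 0.045 and 0.056 m and y of pin_c_shoulder in the frame of rest_red above 0.1 m and linear speed of pin_c below 0.02 m/s and contact force between pin_c and rest_red above 0.3 N and x of pin_a in the frame of infeed between -0.012 and 0.09 m and y of pin_a in the frame of infeed between -0.012 and 0.012 m and z of pin_a in the frame of infeed between 0.054 and 0.066 m and x of pin_b in the frame of infeed between -0.012 and 0.09 m and y of pin_b in the frame of infeed between -0.012 and 0.012 m and z of pin_b in the frame of infeed between 0.054 and 0.066 m))); the robot touches nothing.
It fails at once if a pin is pressed against the gauge with more than 25 N (contact force between any of pin_a, pin_b, pin_c and gauge above 25 N).
It fails at once if a pin is dropped (height (world z) of any of pin_a, pin_b, pin_c below 0.045 m).
It also fails if it takes over 72 s, if anything falls off the work surface, if the arm or the gripper's body presses on something with over 40 N, if the wrist force passes 120 N, or if a joint passes its speed limit or range.

## Working session

There is one attempt and no reset: what is moved stays moved. The work goes in short steps, Python scripts to look and compute and a tool call to move; the robot and the scene stay as the last step left them, time stands still between calls to the robot, and variables do not carry over. Pictures are saved under pics/ and viewed, at most 10 in all, crops included, and the job is handed in when it is done.

Besides the shell and the picture viewer there is one more tool, called after "Request:" by a JSON object that holds its "api" and its "payload", one argument or row to a line. carry_out: Moves the arm, as the interface text tells. Its arguments: {"type":"object","properties":{"moves":{"type":"array","items":{"type":"object","properties":{"jaw":{"type":"number"},"dx":{"type":"number"},"dy":{"type":"number"},"dz":{"type":"number"},"yaw":{"type":"number"}}}},"grip_force":{"type":"number"}},"required":["moves"]}

```bash
mkdir -p pics; cat > h.py <<'E'
import numpy as np, cv2
from plant import *
def snap(n,f):
    m=camera_model(n); im=read_camera(n); cv2.imwrite('pics/'+f,cv2.cvtColor(im,cv2.COLOR_RGB2BGR)); np.savez('pics/'+f+'.npz',im=im,K=m['camera_matrix'],V=m['view']); return im,m
def load(f):
    d=np.load('pics/'+f+'.npz'); return d['im'],dict(camera_matrix=d['K'],view=d['V'])
def ray(m,u,v):
    K=np.array(m['camera_matrix']);V=np.array(m['view']);p=np.linalg.solve(K,[u,v,1.]);d=V[:3,:3].T@np.array([p[0],-p[1],-p[2]]);o=-V[:3,:3].T@V[:3,3];return o,d
def onz(m,u,v,z):
    o,d=ray(m,u,v);return o+d*(z-o[2])/d[2]
def proj(m,P):
    P=np.asarray(P,float);V=np.array(m['view']);c=V[:3,:3]@P+V[:3,3];q=np.array(m['camera_matrix'])@np.array([c[0],-c[1],-c[2]]);return q[:2]/q[2]
E
python3 - <<'E'
from h import *
s=read_state();print(s)
for n in('scene','side','wrist'):
    im,m=snap(n,n+'0.png');o,d=ray(m,320,200);print(n,o,d,{k:v for k,v in m.items() if k!='view'})
E
```

```text
{'t': 0.0, 'q': array([-1.37436629e+00,  1.31152582e-01,  1.48928387e+00, -1.05470908e-05,
        1.52302165e+00, -8.54195071e-02]), 'dq': array([-0.0012079 ,  0.00016309, -0.00027329, -0.00156031,  0.0006348 ,
       -0.00089294]), 'joint_torque': array([-2.17404981e-03, -5.59844255e+01, -4.91764784e+01,  7.64400093e-02,
        3.51790572e-02, -1.57385034e-04]), 'tool_pos': array([ 0.16677193, -0.57575054,  0.21759007]), 'orientation': array([-3.10860491e+00, -4.41003532e-01,  1.78976603e-04]), 'force': array([-0.01795783, -1.00530247,  0.13454789]), 'wrist_torque': array([-0.00864455, -0.01493976,  0.01374142]), 'gripper_force': 0.0, 'opening': 0.0930558575564528}
scene [0.11419826 0.49175233 0.70620974] [ 0.4577427  -0.54654622 -0.70155133] {'camera_matrix': array([[369.00423466,   0.        , 314.59881615],
       [  0.        , 369.00423466, 194.76621874],
       [  0.        ,   0.        ,   1.        ]])}
side [0.45238254 0.93560667 0.96909835] [ 0.06420393 -0.72732314 -0.68334649] {'camera_matrix': array([[479.17628301,   0.        , 324.16536545],
       [  0.        , 479.17628301, 198.64846538],
       [  0.        ,   0.        ,   1.        ]])}
wrist [ 0.24175317 -0.55433195  0.38283655] [-0.28026956 -0.07954952 -0.95667488] {'camera_matrix': array([[283.584107  ,   0.        , 319.98939867],
       [  0.        , 283.584107  , 197.08057358],
       [  0.        ,   0.        ,   1.        ]])}
```

View pics/scene0.png

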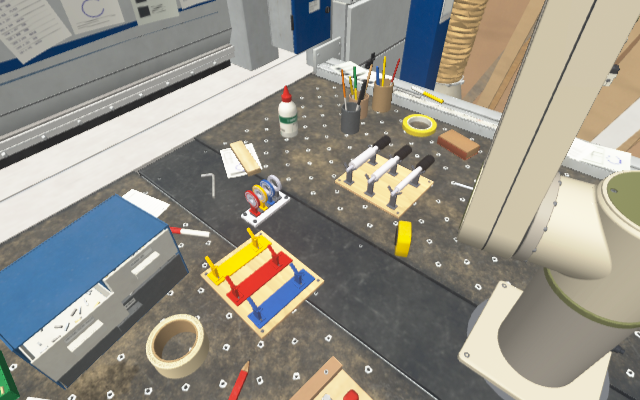

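View pics/side0.png

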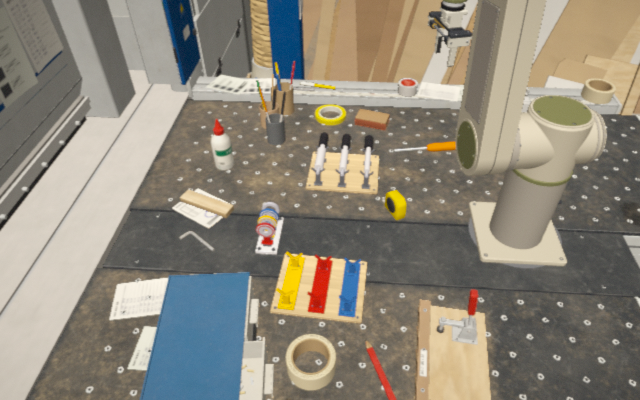

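View pics/wrist0.png

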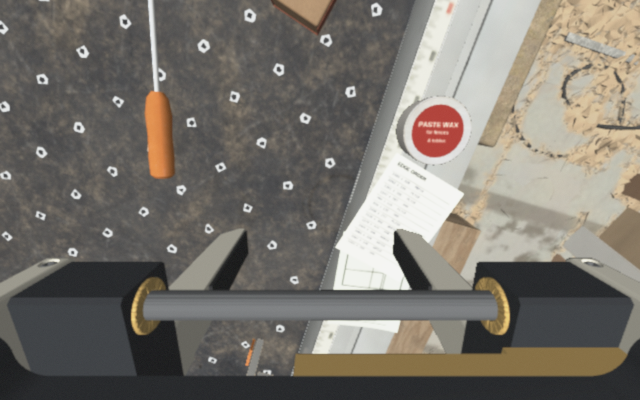

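```bash
python3 - <<'E'
from h import *
a,_=load('scene0.png'); b,_=load('side0.png')
c=lambda im,x,y,w,h:cv2.resize(im[y:y+h,x:x+w],(400,300),interpolation=cv2.INTER_CUBIC)
o=np.vstack([np.hstack([c(a,195,220,133,100),c(b,260,235,120,90)]),np.hstack([c(a,230,165,80,60),c(b,295,125,100,75)])])
cv2.imwrite('pics/c0.png',o[:,:,::-1])
E
```

```text
(no output)
```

View pics/c0.png

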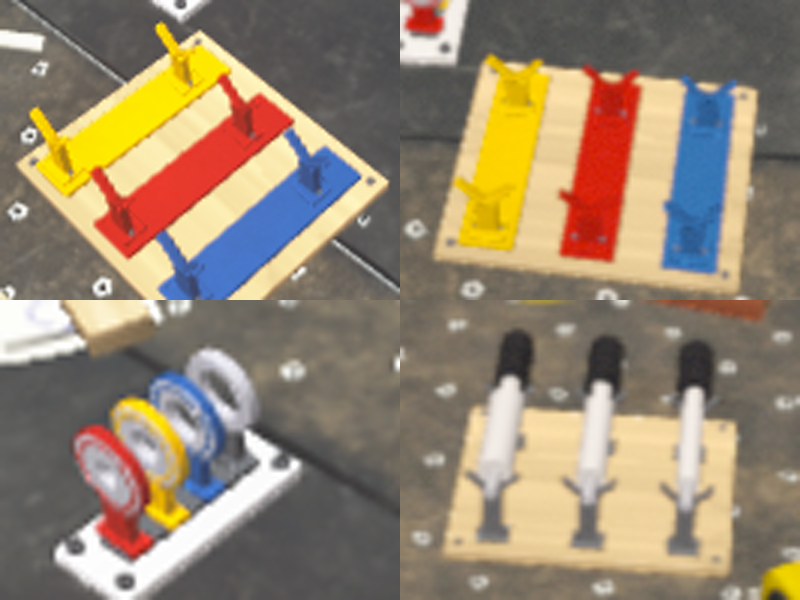

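```bash
python3 - <<'E'
from h import *
_,m=load('side0.png');_,ms=load('scene0.png')
np.set_printoptions(precision=4,suppress=True)
for t,L,z in(('store',[(487,65),(757,90),(738,292),(435,258),(515,105),(488,228),(612,112),(588,240),(708,122),(688,250)],.01),):
  for x,y in L: print(t,onz(m,260+(x-400)*.3,235+y*.3,z))
for x,y in [(478,408),(737,422),(730,575),(443,555),(490,538),(588,545),(683,550),(610,445),(693,455)]: print('inf',onz(m,295+(x-400)*.25,125+(y-300)*.25,.01))
for x,y in [(695,365),(686,500)]: print('pin',onz(m,295+(x-400)*.25,125+(y-300)*.25,.06))
# gauge: ring centres scene crop & plane
k=80/400
for n,x,y in [('red',112,472),('yel',149,437),('blu',185,412),('ste',222,390)]: 
  print(n,onz(ms,230+x*k,165+(y-300)*k,.065))
E
```

```text
store [0.6146 0.1284 0.01  ]
store [0.4034 0.1392 0.01  ]
store [0.4154 0.3194 0.01  ]
store [0.6281 0.3066 0.01  ]
store [0.588  0.1666 0.01  ]
store [0.5942 0.2792 0.01  ]
store [0.5135 0.1683 0.01  ]
store [0.5221 0.2843 0.01  ]
store [0.4402 0.173  0.01  ]
store [0.451  0.2878 0.01  ]
inf [ 0.5785 -0.3138  0.01  ]
inf [ 0.3669 -0.3091  0.01  ]
inf [ 0.3743 -0.1237  0.01  ]
inf [ 0.5891 -0.1317  0.01  ]
inf [ 0.5554 -0.1533  0.01  ]
inf [ 0.4809 -0.1503  0.01  ]
inf [ 0.4093 -0.1493  0.01  ]
inf [ 0.4687 -0.2723  0.01  ]
inf [ 0.4023 -0.2639  0.01  ]
pin [ 0.4039 -0.3161  0.06  ]
pin [ 0.4098 -0.1483  0.06  ]
red [0.6649 0.0967 0.065 ]
yel [0.669  0.0673 0.065 ]
blu [0.6681 0.0425 0.065 ]
ste [0.6652 0.0183 0.065 ]
```

Request:
{"api": "carry_out", "payload": {
  "moves": [
    {"yaw": -0.178,"jaw": 0.05},
    {"yaw": -0.178},
    {"yaw": -0.178},
    {"yaw": -0.178},
    {"yaw": -0.178},
    {"yaw": -0.178},
    {"yaw": -0.178},
    {"dx": 0.03,"dy": 0.03}
  ]
}}

```text
invalid input at $.moves[0]: expected keys jaw, dx, dy, dz, yaw
```

Request:
{"api": "carry_out", "payload": {
  "moves": [
    {"dx": 0.06,"dy": 0.05},
    {"dx": 0.06,"dy": 0.05},
    {"dx": 0.05,"dy": 0.05},
    {"dx": 0.03,"dy": 0.05},
    {},
    {}
  ]
}}

```text
invalid input at $.moves[0]: expected keys jaw, dx, dy, dz, yaw
```

```bash
cat >> h.py <<'E'
np.set_printoptions(precision=4,suppress=True)
def pose():
    s=read_state();R=cv2.Rodrigues(np.array(s['orientation']))[0];return s,np.array(s['tool_pos']),R
def to(P,ang=None):
    s,p,R=pose();print('t',s['t'],'tcp',p,'ang',np.arctan2(R[1,0],R[0,0]),'F',s['force'],'shift',R.T@(np.asarray(P)-p))
    if ang is not None: print('yaw',-(ang-np.arctan2(R[1,0],R[0,0])))
E
python3 - <<'E'
from h import *
im,m=snap('wrist','w1.png');to([.41,-.33,.2],1.525)
E
```

```text
t 0.2 tcp [ 0.1668 -0.576   0.218 ] ang 0.2818271056254635 F [ 0.279  -0.1663 -0.1113] shift [ 0.302  -0.1686  0.0182]
yaw -1.2431728943745364
```

View pics/w1.png

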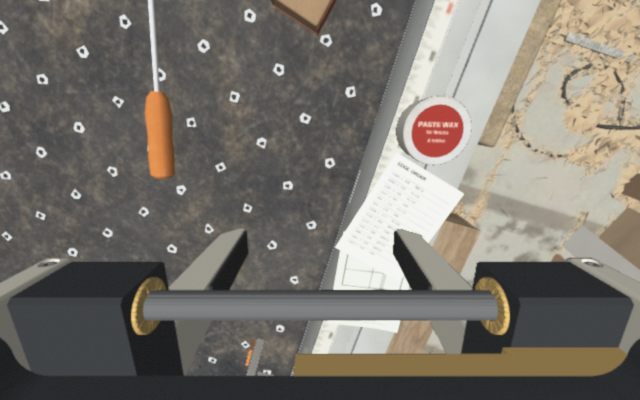

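All keys are required in each row; the arm did not move (picture unchanged). Repeating with full rows.

Request:
{"api": "carry_out", "payload": {
  "moves": [
    {"jaw": 0.05,"dx": 0,"dy": 0,"dz": 0,"yaw": -0.178},
    {"jaw": 0.05,"dx": 0,"dy": 0,"dz": 0,"yaw": -0.178},
    {"jaw": 0.05,"dx": 0,"dy": 0,"dz": 0,"yaw": -0.178},
    {"jaw": 0.05,"dx": 0,"dy": 0,"dz": 0,"yaw": -0.178},
    {"jaw": 0.05,"dx": 0,"dy": 0,"dz": 0,"yaw": -0.178},
    {"jaw": 0.05,"dx": 0,"dy": 0,"dz": 0,"yaw": -0.178},
    {"jaw": 0.05,"dx": 0,"dy": 0,"dz": 0,"yaw": -0.178},
    {"jaw": 0.05,"dx": 0.03,"dy": 0.03,"dz": 0,"yaw": 0}
  ]
}}

```text
t: 1.2
tool_pos: [0.1968, -0.5483, 0.2181]
orientation: [-2.268, -2.173, 0.001]
force: [1.2, -1.2, 0.4]
opening: 0.0498
gripper_force: 0.0
```

Request:
{"api": "carry_out", "payload": {
  "moves": [
    {"jaw": 0.05,"dx": 0.06,"dy": 0.05,"dz": 0,"yaw": 0},
    {"jaw": 0.05,"dx": 0.06,"dy": 0.05,"dz": 0,"yaw": 0},
    {"jaw": 0.05,"dx": 0.05,"dy": 0.05,"dz": 0,"yaw": 0},
    {"jaw": 0.05,"dx": 0.03,"dy": 0.05,"dz": 0,"yaw": 0},
    {"jaw": 0.05,"dx": 0,"dy": 0,"dz": 0,"yaw": 0},
    {"jaw": 0.05,"dx": 0,"dy": 0,"dz": 0,"yaw": 0}
  ]
}}

```text
t: 1.95
tool_pos: [0.3792, -0.3851, 0.2184]
orientation: [-2.267, -2.174, 0.001]
force: [-0.8, -0.1, -1.3]
opening: 0.0498
gripper_force: 0.0
```

```bash
python3 - <<'E'
from h import *
im,m=snap('wrist','w2.png');to([.41,-.33,.2],1.525)
E
```

```text
t 2.0 tcp [ 0.3787 -0.3855  0.2184] ang 1.527379268009027 F [-1.3071 -0.9722  0.2923] shift [0.0568 0.0289 0.0184]
yaw 0.0023792680090271023
```

View pics/w2.png

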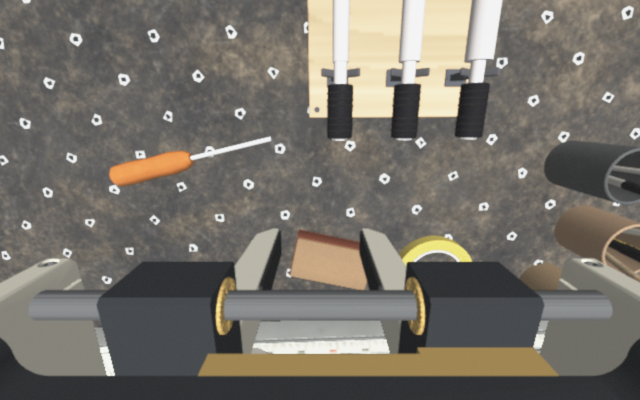

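```bash
python3 - <<'E'
from h import *
im,m=load('w2.png')
g=cv2.cvtColor(im,cv2.COLOR_RGB2GRAY)
hsv=cv2.cvtColor(im,cv2.COLOR_RGB2HSV)
k=((hsv[...,1]<60)&(hsv[...,2]<55)).astype(np.uint8)[75:145,315:500]
print('x')
n,l,st,c=cv2.connectedComponentsWithStats(k)
for i in range(1,n):
    if st[i,4]>300: 
        s=st[i]; print(s+[315,75,0,0,0],c[i]+[315,75])
        print(onz(m,c[i][0]+315,c[i][1]+75,.06), onz(m,s[0]+s[2]/2+315,s[1]+75,.06),onz(m,s[0]+s[2]/2+315,s[1]+s[3]+75,.06))
for r in(3,15,30,45,55):
    w=np.where((hsv[r,322:362,1]<25)&(g[r,322:362]>150))[0]+322
    print(r,w.min(),w.max(),onz(m,(w.min()+w.max()+1)/2,r,.06))
E
```

```text
x
[ 455   84   34   53 1033] [469.7386 109.2498]
[ 0.5452 -0.3087  0.06  ] [ 0.5448 -0.283   0.06  ] [ 0.5509 -0.3386  0.06  ]
[328  85  24  53 776] [338.7358 112.8131]
[ 0.4025 -0.3065  0.06  ] [ 0.4045 -0.2781  0.06  ] [ 0.4033 -0.3336  0.06  ]
[391  85  28  53 886] [403.2607 111.8296]
[ 0.4729 -0.3084  0.06  ] [ 0.4737 -0.281   0.06  ] [ 0.476  -0.3366  0.06  ]
3 333 349 [ 0.4076 -0.2024  0.06  ]
15 333 348 [ 0.4069 -0.2128  0.06  ]
30 333 348 [ 0.4066 -0.2261  0.06  ]
45 333 348 [ 0.4064 -0.2398  0.06  ]
55 333 348 [ 0.4062 -0.2491  0.06  ]
```

Request:
{"api": "carry_out", "payload": {
  "moves": [
    {"jaw": 0.05,"dx": 0,"dy": 0,"dz": 0,"yaw": -0.013},
    {"jaw": 0.05,"dx": 0.04,"dy": 0.012,"dz": 0,"yaw": 0},
    {"jaw": 0.05,"dx": 0.04,"dy": 0.0115,"dz": 0.02,"yaw": 0},
    {"jaw": 0.05,"dx": 0,"dy": 0,"dz": 0.04,"yaw": 0},
    {"jaw": 0.05,"dx": 0,"dy": 0,"dz": 0.02,"yaw": 0},
    {"jaw": 0.05,"dx": 0,"dy": 0,"dz": 0,"yaw": 0}
  ]
}}

```text
t: 2.75
tool_pos: [0.4036, -0.3055, 0.1368]
orientation: [-2.253, -2.184, 0.0]
force: [-0.1, -0.0, 0.2]
opening: 0.0503
gripper_force: 0.0
```

```bash
python3 - <<'E'
from h import *
to([.4045,-.3065,.041],1.54)
im,m=snap('wrist','w3.png')
g=cv2.cvtColor(im,cv2.COLOR_RGB2GRAY);hsv=cv2.cvtColor(im,cv2.COLOR_RGB2HSV)
u,v=proj(m,[.4065,-.235,.06]);print(u,v, proj(m,[.4045,-.2785,.06]))
for y in(-.24,-.22,-.2,-.18):
    u,v=proj(m,[.4065,y,.06]);u=int(u);v=int(v)
    w=np.where((hsv[v,u-35:u+35,1]<25)&(g[v,u-35:u+35]>150))[0]+u-35
    print(v,w.min(),w.max(),onz(m,(w.min()+w.max()+1)/2,v,.06))
E
```

```text
t 2.75 tcp [ 0.4036 -0.3055  0.1368] ang 1.5395727537088821 F [-0.1053 -0.0316  0.1765] shift [-0.0012  0.0012  0.0958]
yaw -0.0004272462911178998
321.57014504926707 123.96497620763395 [320.7281 175.6249]
130 312 330 [ 0.4063 -0.2399  0.06  ]
104 312 330 [ 0.4069 -0.2193  0.06  ]
78 312 331 [ 0.4079 -0.1997  0.06  ]
50 311 331 [ 0.4081 -0.1797  0.06  ]
```

View pics/w3.png

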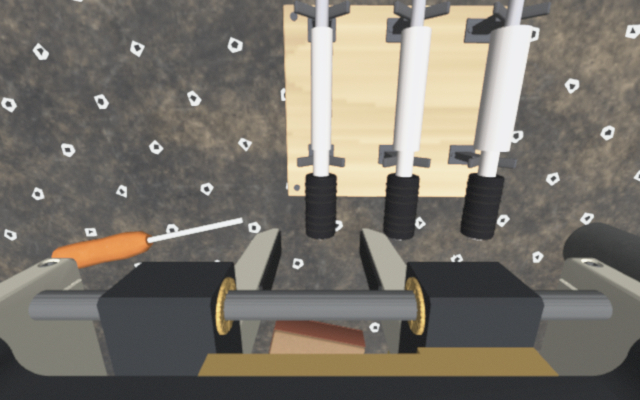

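Request:
{"api": "carry_out", "payload": {
  "moves": [
    {"jaw": 0.05,"dx": -0.001,"dy": 0.001,"dz": 0.04,"yaw": 0},
    {"jaw": 0.05,"dx": 0,"dy": 0,"dz": 0.035,"yaw": 0},
    {"jaw": 0.05,"dx": 0,"dy": 0,"dz": 0.021,"yaw": 0},
    {"jaw": 0.05,"dx": 0,"dy": 0,"dz": 0,"yaw": 0},
    {"jaw": 0.0,"dx": 0,"dy": 0,"dz": 0,"yaw": 0},
    {"jaw": 0.0,"dx": 0,"dy": 0,"dz": 0,"yaw": 0},
    {"jaw": 0.0,"dx": 0,"dy": 0,"dz": 0,"yaw": 0},
    {"jaw": 0.0,"dx": 0,"dy": 0,"dz": 0,"yaw": 0}
  ],
  "grip_force": 55
}}

```text
t: 3.8
tool_pos: [0.4061, -0.3078, 0.0439]
orientation: [2.253, 2.187, -0.002]
force: [-5.8, -1.4, 4.5]
opening: 0.0268
gripper_force: 55.0
```

Request:
{"api": "carry_out", "payload": {
  "moves": [
    {"jaw": 0.0,"dx": 0,"dy": 0,"dz": 0,"yaw": 0},
    {"jaw": 0.0,"dx": 0,"dy": 0,"dz": -0.005,"yaw": 0},
    {"jaw": 0.0,"dx": 0,"dy": 0,"dz": -0.02,"yaw": 0},
    {"jaw": 0.0,"dx": 0,"dy": 0,"dz": -0.04,"yaw": 0},
    {"jaw": 0.0,"dx": 0,"dy": 0,"dz": -0.04,"yaw": 0},
    {"jaw": 0.0,"dx": 0,"dy": 0,"dz": 0,"yaw": 0}
  ]
}}

```text
t: 4.55
tool_pos: [0.4087, -0.3087, 0.1523]
orientation: [2.249, 2.182, 0.001]
force: [0.7, -0.6, -1.8]
opening: 0.0271
gripper_force: 54.9
```

Request:
{"api": "carry_out", "payload": {
  "moves": [
    {"jaw": 0.0,"dx": 0.02,"dy": 0.025,"dz": 0,"yaw": 0},
    {"jaw": 0.0,"dx": 0.03,"dy": 0.04,"dz": 0,"yaw": 0},
    {"jaw": 0.0,"dx": 0.03,"dy": 0.04,"dz": 0,"yaw": 0},
    {"jaw": 0.0,"dx": 0.03,"dy": 0.04,"dz": 0,"yaw": 0},
    {"jaw": 0.0,"dx": 0.03,"dy": 0.04,"dz": 0,"yaw": 0},
    {"jaw": 0.0,"dx": 0.016,"dy": 0.02,"dz": 0,"yaw": 0},
    {"jaw": 0.0,"dx": 0,"dy": 0,"dz": 0,"yaw": 0},
    {"jaw": 0.0,"dx": 0,"dy": 0,"dz": 0,"yaw": 0}
  ]
}}

```text
t: 5.55
tool_pos: [0.615, -0.1571, 0.1464]
orientation: [-2.253, -2.187, 0.002]
force: [0.6, -0.5, -0.6]
opening: 0.027
gripper_force: 54.9
```

```bash
python3 - <<'E'
from h import *
to([.667,-.16,.06],1.56)
im,m=snap('wrist','w4.png')
im,m=snap('side','s4.png');im,m=snap('scene','sc4.png')
E
```

```text
t 5.55 tcp [ 0.615  -0.1571  0.1464] ang 1.540977904607522 F [ 0.5805 -0.4966 -0.5836] shift [-0.0014  0.0523  0.0863]
yaw -0.01902209539247801
```

View pics/w4.png

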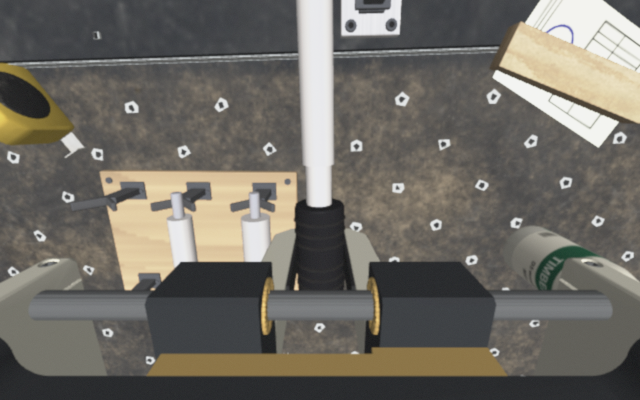

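Request:
{"api": "carry_out", "payload": {
  "moves": [
    {"jaw": 0.0,"dx": 0.03,"dy": -0.01,"dz": 0,"yaw": -0.01},
    {"jaw": 0.0,"dx": 0.05,"dy": 0,"dz": 0,"yaw": 0},
    {"jaw": 0.0,"dx": 0.05,"dy": 0,"dz": 0,"yaw": 0},
    {"jaw": 0.0,"dx": 0.03,"dy": 0,"dz": 0,"yaw": 0},
    {"jaw": 0.0,"dx": 0,"dy": 0,"dz": 0,"yaw": 0},
    {"jaw": 0.0,"dx": 0,"dy": 0,"dz": 0,"yaw": 0}
  ]
}}

```text
t: 6.45
tool_pos: [0.6093, 0.0022, 0.1478]
orientation: [2.244, 2.198, -0.0]
force: [-0.2, 0.3, -1.1]
opening: 0.0268
gripper_force: 54.9
```

```bash
python3 - <<'E'
from h import *
to([.667,-.16,.06],1.56)
im,m=snap('wrist','w5.png')
E
```

```text
t 6.45 tcp [0.6093 0.0022 0.1478] ang 1.5503107192163288 F [-0.2118  0.3244 -1.1423] shift [-0.161   0.061   0.0878]
yaw -0.009689280783671261
```

View pics/w5.png

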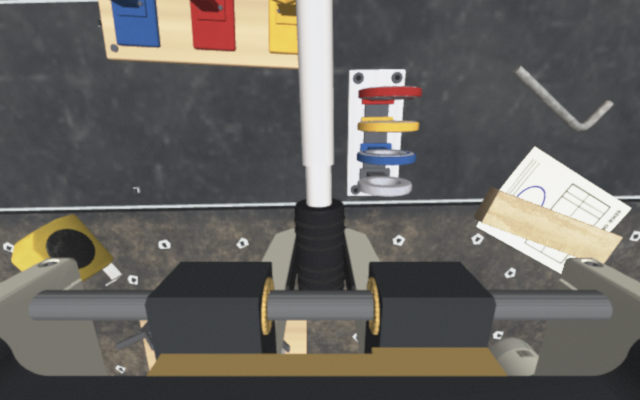

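```bash
python3 - <<'E'
from h import *
im,m=load('w5.png');s,p,R=pose()
h=cv2.cvtColor(im,cv2.COLOR_RGB2HSV).astype(int)
H,S,V=h[...,0],h[...,1],h[...,2]
roi=np.zeros(H.shape,bool);roi[82:200,352:430]=1
ms={'red':((H<8)|(H>172))&(S>120),'yel':(H>18)&(H<32)&(S>120),'blu':(H>100)&(H<125)&(S>100)}
cen=[]
for n,k in ms.items():
    k=k&roi
    nn,l,st,c=cv2.connectedComponentsWithStats(k.astype(np.uint8));i=1+np.argmax(st[1:,4]);ys,xs=np.where(l==i)
    # upper ring band: restrict to rows near widest
    ul,ur=xs.min(),xs.max()+1;vl=ys[xs==ul].mean();vr=ys[xs==xs.max()].mean()
    o,dl=ray(m,ul,vl);o,dr=ray(m,ur,vr)
    a=np.array([dl[0],dl[2]]);b=np.array([dr[0],dr[2]]);a/=np.linalg.norm(a);b/=np.linalg.norm(b);w=a+b
    x=o[0]+w[0]/w[1]*(.065-o[2]); half=np.arccos(a@b)/2; dist=.0255/np.sin(half)
    print(n,st[i],ul,ur,vl,vr,'x at .065',x,'y',onz(m,(ul+ur)/2,(vl+vr)/2,.065)[1],'z from size',o[2]+dist*w[1]/np.linalg.norm(w))
g=cv2.cvtColor(im,cv2.COLOR_RGB2GRAY)
r=[g[v,285:350] for v in(5,40,80,120,150)]
for v in(5,40,80,120,150):
    q=np.where((S[v,280:345]<25)&(g[v,280:345]>140))[0]+280;c=(q.min()+q.max()+1)/2
    print(v,q.min(),q.max(),onz(m,c,v,p[2]+.019))
# foot corners: white
k=((S<30)&(V>150)&(np.arange(640)>340)&(np.arange(640)<440)&(np.arange(400)[:,None]<205)).astype(np.uint8)
print(cv2.connectedComponentsWithStats(k)[2])
for n in('s4','sc4'):
    im2,m2=load(n+'.png')
    print(n,proj(m2,[.615,-.157,.165]),proj(m2,[.62,.006,.16]))
E
```

```text
red [360  87  62  10 514] 360 422 93.5 91.0 x at .065 0.6685964375480415 y 0.09645642226129643 z from size 0.05616880229512239
yel [359 122  60  10 506] 359 419 125.5 125.5 x at .065 0.6682731825322868 y 0.06994473643788864 z from size 0.056420820562911866
blu [358 154  58  11 436] 358 416 156.5 157.0 x at .065 0.6678265117032721 y 0.04343124078279357 z from size 0.05578848027888317
5 297 331 [0.609  0.1275 0.1667]
40 298 332 [0.6091 0.1134 0.1667]
80 300 332 [0.6091 0.0962 0.1667]
120 301 332 [0.609  0.0777 0.1667]
150 303 333 [0.6094 0.0629 0.1667]
[[     0      0    640    400 252065]
 [   347     69     64    128   3020]
 [   388     99     16     22    276]
 [   372    132     30     24    337]
 [   408    153      5      2      6]
 [   402    155      2      1      2]
 [   343    200     97      4    294]]
s4 [295.8321 141.4744] [286.7529 180.3348]
sc4 [331.6306 127.748 ] [287.7831 158.6764]
```

```bash
python3 - <<'E'
from h import *
_,m=load('side0.png');_,s=load('scene0.png')
print('bottle base',onz(m,214,165,0),onz(m,233,166,0),onz(s,279,133,0),onz(s,297,133,0),'wood',onz(m,232,210,.02))
print('cup',onz(m,267,140,0))
to([.6645,-.172,.1478],1.533)
_,_,R=pose();print(np.linalg.norm([.6645+.094,-.172]))
E
```

```text
bottle base [ 0.8965 -0.2373  0.    ] [ 0.8343 -0.2363  0.    ] [ 0.8868 -0.2198  0.    ] [ 0.8392 -0.2576  0.    ] wood [ 0.7876 -0.0165  0.02  ]
cup [ 0.7478 -0.3832  0.    ]
t 6.5 tcp [0.6094 0.0019 0.1477] ang 1.549645182197935 F [-0.9283 -0.6361 -1.7881] shift [-0.1727  0.0588  0.    ]
yaw 0.016645182197934982
0.7777571921878961
```

Request:
{"api": "carry_out", "payload": {
  "moves": [
    {"jaw": 0.0,"dx": -0.05,"dy": 0.0,"dz": 0,"yaw": 0.017},
    {"jaw": 0.0,"dx": -0.05,"dy": 0.02,"dz": 0,"yaw": 0},
    {"jaw": 0.0,"dx": -0.05,"dy": 0.02,"dz": 0,"yaw": 0},
    {"jaw": 0.0,"dx": -0.023,"dy": 0.017,"dz": 0,"yaw": 0},
    {"jaw": 0.0,"dx": 0,"dy": 0,"dz": 0.04,"yaw": 0},
    {"jaw": 0.0,"dx": 0,"dy": 0,"dz": 0.04,"yaw": 0},
    {"jaw": 0.0,"dx": 0,"dy": 0,"dz": 0.01,"yaw": 0},
    {"jaw": 0.0,"dx": 0,"dy": 0,"dz": 0,"yaw": 0}
  ]
}}

```text
t: 7.5
tool_pos: [0.6604, -0.1725, 0.0575]
orientation: [-2.262, -2.178, 0.001]
force: [-0.0, 0.5, -1.2]
opening: 0.0269
gripper_force: 54.9
```

```bash
cat >> h.py <<'E'
def pinline(n,f0,f1,ref,along):
    """fit axis of bright pin shank in camera n by scanning across the expected line; returns points on image axis"""
    im,m=load(f1);b,_=load(f0)
    d=np.abs(im.astype(int)-b.astype(int)).max(2)
    h=cv2.cvtColor(im,cv2.COLOR_RGB2HSV)
    pts=[]
    for a in along:
        c=proj(m,ref(a));t=proj(m,ref(a+.005))-c;t/=np.linalg.norm(t);nn=np.array([-t[1],t[0]])
        k=np.arange(-14,14,.25);q=(c+k[:,None]*nn)
        v=cv2.remap(np.where(h[...,1]<45,h[...,2],0).astype(np.float32),q[:,0].astype(np.float32)[None],q[:,1].astype(np.float32)[None],cv2.INTER_LINEAR)[0]
        dd=cv2.remap(d.astype(np.float32),q[:,0].astype(np.float32)[None],q[:,1].astype(np.float32)[None],cv2.INTER_LINEAR)[0]
        w=k[(v>120)&(dd>25)]
        if len(w): pts.append((a,*(c+nn*(w.min()+w.max())/2),w.max()-w.min()))
    return m,np.array(pts)
E
python3 - <<'E'
from h import *
s,p,R=pose();to(p)
for n in('side','scene'): snap(n,n+'6.png')
snap('wrist','w6.png')
ref=lambda a:np.array([p[0],p[1],p[2]+.016])+a*np.array([.014,1,-.02])
for n in('side','scene'):
    m,P=pinline(n,n+'0.png',n+'6.png',ref,np.arange(.055,.165,.008));print(n);print(P); print(np.array([proj(m,ref(a)) for a in P[:,0]])-P[:,1:3])
E
```

```text
t 7.5 tcp [ 0.6604 -0.1725  0.0575] ang 1.532878655282573 F [-0.0445  0.5154 -1.216 ] shift [0. 0. 0.]
side
[[  0.055  278.9307 174.6393   6.5   ]
 [  0.063  278.5109 176.4608   5.5   ]
 [  0.071  278.2094 178.3255   6.25  ]
 [  0.079  277.539  180.1212   5.75  ]
 [  0.087  276.9868 181.9605   6.5   ]
 [  0.095  276.5528 183.8436   6.    ]
 [  0.103  276.1152 185.7426   6.5   ]
 [  0.111  275.9175 187.7138   6.5   ]
 [  0.119  275.2287 189.5889   6.5   ]
 [  0.127  275.0235 191.5929   6.5   ]
 [  0.135  274.3271 193.5014   7.    ]
 [  0.143  273.9922 195.5109   6.25  ]
 [  0.151  273.1662 197.4253   4.    ]
 [  0.159  272.8234 199.4694   4.25  ]]
[[0.9745 0.2246]
 [0.9745 0.2246]
 [0.8526 0.1965]
 [1.0963 0.2526]
 [1.2181 0.2807]
 [1.2181 0.2807]
 [1.2181 0.2807]
 [0.9745 0.2246]
 [1.2181 0.2807]
 [0.9745 0.2246]
 [1.2181 0.2807]
 [1.0963 0.2526]
 [1.4617 0.3369]
 [1.3399 0.3088]]
scene
[[  0.055  308.7423 155.4336   6.25  ]
 [  0.063  306.9125 156.9476   6.    ]
 [  0.071  304.918  158.2725   6.25  ]
 [  0.079  303.0567 159.8099   6.    ]
 [  0.087  301.0304 161.1585   6.25  ]
 [  0.095  299.2114 162.8202   6.25  ]
 [  0.103  297.0779 164.0927   6.25  ]
 [  0.111  295.0022 165.4778   6.5   ]
 [  0.119  293.1332 167.1766   6.5   ]
 [  0.127  290.8747 168.3862   6.75  ]
 [  0.135  288.8969 170.0101   7.    ]
 [  0.143  287.125  171.9481   7.    ]
 [  0.151  284.6649 172.996    4.25  ]
 [  0.159  282.4849 174.4587   4.    ]]
[[0.6706 0.9033]
 [0.5961 0.8029]
 [0.6706 0.9033]
 [0.5961 0.8029]
 [0.6706 0.9033]
 [0.5216 0.7026]
 [0.6706 0.9033]
 [0.7451 1.0037]
 [0.5961 0.8029]
 [0.8196 1.104 ]
 [0.7451 1.0037]
 [0.447  0.6022]
 [0.8196 1.104 ]
 [0.8941 1.2044]]
```

```bash
cat >> h.py <<'E'
def tri(m1,a,m2,b):
    o1,d1=ray(m1,*a);o2,d2=ray(m2,*b);s=np.linalg.lstsq(np.c_[d1,-d2],o2-o1,rcond=None)[0];A=o1+s[0]*d1;B=o2+s[1]*d2;return (A+B)/2,A-B
def line3(ms,Ps):
    N=[];O=[]
    for m,P in zip(ms,Ps):
        vx,vy,x,y=cv2.fitLine(P[:,1:3].astype(np.float32),cv2.DIST_HUBER,0,.01,.01).ravel()
        o,d1=ray(m,x-40*vx,y-40*vy);_,d2=ray(m,x+40*vx,y+40*vy);n=np.cross(d1,d2);N.append(n/np.linalg.norm(n));O.append(o)
    u=np.cross(*N);u/=u[1];N=np.array(N);b=[N[i]@O[i] for i in(0,1)]
    p=np.linalg.solve(np.vstack([N,[0,1,0]]),b+[0]);return p,u   # point at y=0, dir per unit y
E
python3 - <<'E'
from h import *
s,p,R=pose()
ref=lambda a:np.array([p[0],p[1],p[2]+.016])+a*np.array([.014,1,-.02])
r=[pinline(n,n+'0.png',n+'6.png',ref,np.arange(.055,.14,.004)) for n in('side','scene')]
P0,u=line3([x[0] for x in r],[x[1] for x in r]);print('pin at tcp',P0+u*p[1],'dir',u,'shoulder',P0+u*(p[1]+.14))
C={}
for n,bx in(('side',(255,200,285,240)),('scene',(240,170,290,215))):
    im,m=load(n+'0.png');h=cv2.cvtColor(im,cv2.COLOR_RGB2HSV).astype(int);H,S,V=h[...,0],h[...,1],h[...,2]
    roi=np.zeros(H.shape,bool);roi[bx[1]:bx[3],bx[0]:bx[2]]=1
    for c,k in {'red':((H<8)|(H>172))&(S>110),'yel':(H>17)&(H<32)&(S>110),'blu':(H>100)&(H<125)&(S>90)}.items():
        k=(k&roi).astype(np.uint8)
        cs=cv2.findContours(k,cv2.RETR_EXTERNAL,cv2.CHAIN_APPROX_NONE)[0];q=max(cs,key=len)[:,0].astype(float);x,y,w,hh=cv2.boundingRect(q.astype(np.int32))
        print(n,c,x,y,w,hh)
        if c=='red':
            hull=q
            for _ in range(3):
                e=cv2.fitEllipse(hull.astype(np.float32)); 
                ce=np.array(e[0]);th=np.deg2rad(e[2]);Rr=np.array([[np.cos(th),np.sin(th)],[-np.sin(th),np.cos(th)]]);z=(hull-ce)@Rr.T/(np.array(e[1])/2);rr=np.hypot(*z.T);hull=hull[rr<1.15]
            print(' ell',e,len(hull)); C[n]=(m,np.array(e[0])+.5*0)
print(tri(C['side'][0],C['side'][1],C['scene'][0],C['scene'][1]))
E
```

```text
pin at tcp [ 0.6632 -0.1725  0.0738] dir [ 0.0166  1.     -0.0125] shoulder [ 0.6655 -0.0325  0.0721]
side red 256 223 19 7
 ell ((264.7055358886719, 232.25938415527344), (18.096406936645508, 21.606584548950195), 99.93376159667969) 41
side yel 257 215 20 8
side blu 261 208 17 7
scene red 246 190 14 17
 ell ((251.7080078125, 199.1149444580078), (10.035266876220703, 19.781953811645508), 146.97891235351562) 40
scene yel 252 184 16 27
scene blu 260 179 15 17
(array([0.6731, 0.0935, 0.0559]), array([-0.0012,  0.0024, -0.0025]))
```

```bash
python3 - <<'E'
from h import *
_,ms=load('scene0.png');_,m=load('side0.png')
o,d=ray(ms,252.0,199.4)
for x in(.667,.669,.671,.673): print(o+d*(x-o[0])/d[0])
# ring extents check: project 25.5 mm circles at candidate centres, bbox per camera
th=np.linspace(0,6.283,60)
for n,y in(('red',.1045),('yel',.0785),('blu',.0525)):
  for dx,dz in((0,0),(.003,0),(0,.003)):
    c=[proj(ms,[.6685+dx+.0255*np.cos(t),y-.004,.065+dz+.0255*np.sin(t)]) for t in th];e=[proj(m,[.6685+dx+.0255*np.cos(t),y-.004,.065+dz+.0255*np.sin(t)]) for t in th]
    c=np.array(c);e=np.array(e);print(n,dx,dz,'scene',c.min(0),c.max(0),'side',e.min(0),e.max(0))
E
```

```text
[0.667  0.0963 0.0634]
[0.669  0.0949 0.0611]
[0.671  0.0935 0.0588]
[0.673  0.092  0.0564]
red 0 0 scene [243.2074 190.9306] [257.4558 208.0997] side [255.698  224.3747] [275.3365 237.9436]
red 0.003 0 scene [242.4055 190.4084] [256.6165 207.5613] side [254.5484 224.3176] [274.1841 237.8862]
red 0 0.003 scene [243.0255 190.0409] [257.303  207.2657] side [255.5793 223.5542] [275.2503 237.1678]
yel 0 0 scene [250.8393 185.4114] [265.012  202.4281] side [257.4441 217.1467] [276.786  230.7093]
yel 0.003 0 scene [250.0379 184.9057] [264.1739 201.9064] side [256.3116 217.0914] [275.6509 230.6538]
yel 0 0.003 scene [250.6769 184.5229] [264.8785 201.5942] side [257.3301 216.3268] [276.7035 229.9335]
blu 0 0 scene [258.245  180.0587] [272.3402 196.9245] side [259.1383 210.1366] [278.1924 223.6875]
blu 0.003 0 scene [257.4445 179.5687] [271.5036 196.4186] side [258.0225 210.0831] [277.074  223.6336]
blu 0 0.003 scene [258.1012 179.1718] [272.225 196.091] side [259.0287 209.3177] [278.1133 222.9119]
```

Request:
{"api": "carry_out", "payload": {
  "moves": [
    {"jaw": 0.0,"dx": 0,"dy": 0.0015,"dz": 0.007,"yaw": 0},
    {"jaw": 0.0,"dx": 0.01,"dy": 0,"dz": 0,"yaw": 0},
    {"jaw": 0.0,"dx": 0.01,"dy": 0,"dz": 0,"yaw": 0},
    {"jaw": 0.0,"dx": 0.01,"dy": 0,"dz": 0,"yaw": 0},
    {"jaw": 0.0,"dx": 0.008,"dy": 0,"dz": 0,"yaw": 0},
    {"jaw": 0.0,"dx": 0,"dy": 0,"dz": 0,"yaw": 0},
    {"jaw": 0.0,"dx": 0,"dy": 0,"dz": 0,"yaw": 0}
  ]
}}

```text
t: 8.52
tool_pos: [0.6638, -0.134, 0.0507]
orientation: [2.262, 2.18, -0.0]
force: [0.6, -0.0, -1.1]
opening: 0.0268
gripper_force: 54.9
```

```bash
python3 - <<'E'
from h import *
to([.6685,.0,.05],1.533)
for n in('side','scene'): snap(n,n+'7.png')
s,p,R=pose()
ref=lambda a:np.array([p[0]+.002,p[1],p[2]+.016])+a*np.array([.0166,1,-.0125])
r=[pinline(n,n+'0.png',n+'7.png',ref,np.arange(.055,.125,.004)) for n in('side','scene')]
P0,u=line3([x[0] for x in r],[x[1] for x in r]);print('pin at tcp',P0+u*p[1],'dir',u,'shoulder',P0+u*(p[1]+.14))
E
```

```text
t 8.525 tcp [ 0.6638 -0.134   0.0507] ang 1.5339304696498866 F [ 0.595  -0.0463 -1.1162] shift [ 0.1341 -0.0002  0.0006]
yaw 0.0009304696498866338
pin at tcp [ 0.6684 -0.1343  0.0598] dir [0.0044 1.     0.0279] shoulder [0.669  0.0057 0.0637]
```

Request:
{"api": "carry_out", "payload": {
  "moves": [
    {"jaw": 0.0,"dx": 0.006,"dy": 0,"dz": 0,"yaw": 0},
    {"jaw": 0.0,"dx": 0.006,"dy": 0,"dz": 0,"yaw": 0},
    {"jaw": 0.0,"dx": 0.006,"dy": 0,"dz": 0,"yaw": 0},
    {"jaw": 0.0,"dx": 0,"dy": 0,"dz": 0,"yaw": 0}
  ]
}}

```text
t: 9.12
tool_pos: [0.6645, -0.1152, 0.0506]
orientation: [-2.261, -2.181, -0.0]
force: [-0.3, -0.2, -2.2]
opening: 0.027
gripper_force: 54.9
```

Request:
{"api": "carry_out", "payload": {
  "moves": [
    {"jaw": 0.0,"dx": 0.005,"dy": 0,"dz": 0,"yaw": 0},
    {"jaw": 0.0,"dx": 0.005,"dy": 0,"dz": 0,"yaw": 0},
    {"jaw": 0.0,"dx": 0.003,"dy": 0,"dz": 0,"yaw": 0},
    {"jaw": 0.0,"dx": 0,"dy": 0,"dz": 0,"yaw": 0}
  ]
}}

```text
t: 9.62
tool_pos: [0.665, -0.1026, 0.0506]
orientation: [-2.262, -2.18, -0.0]
force: [-0.4, 0.1, -2.0]
opening: 0.0266
gripper_force: 54.9
```

Request:
{"api": "carry_out", "payload": {
  "moves": [
    {"jaw": 0.0,"dx": 0,"dy": -0.0015,"dz": 0,"yaw": 0},
    {"jaw": 0.0,"dx": 0.004,"dy": 0,"dz": 0,"yaw": 0},
    {"jaw": 0.0,"dx": 0.004,"dy": 0,"dz": 0,"yaw": 0},
    {"jaw": 0.0,"dx": 0,"dy": 0,"dz": 0,"yaw": 0},
    {"jaw": 0.0,"dx": 0,"dy": 0,"dz": 0,"yaw": 0}
  ]
}}

```text
t: 10.25
tool_pos: [0.6638, -0.0948, 0.0507]
orientation: [2.262, 2.18, -0.0]
force: [-0.2, -0.5, -1.8]
opening: 0.027
gripper_force: 54.9
```

```bash
python3 - <<'E'
from h import *
to([.6645,0,.05])
snap('wrist','w8.png');snap('side','side8.png');snap('scene','scene8.png')
im,m=load('w8.png');w=im
a,_=load('side8.png');b,_=load('scene8.png')
o=np.zeros((600,800,3),np.uint8)
o[:400,:400]=cv2.resize(w[60:210,245:395],(400,400),interpolation=cv2.INTER_CUBIC)
o[:400,400:]=cv2.resize(a[180:260,230:310],(400,400),interpolation=cv2.INTER_CUBIC)
o[400:,:400]=cv2.resize(b[155:225,230:370][:70],(400,200),interpolation=cv2.INTER_CUBIC)
o[400:,400:]=cv2.resize(w[0:200,120:520],(400,200))
cv2.imwrite('pics/c8.png',o[:,:,::-1])
E
```

```text
t 10.25 tcp [ 0.6638 -0.0948  0.0507] ang 1.5340448865497076 F [-0.1554 -0.4606 -1.7602] shift [ 0.0948 -0.0027  0.0007]
```

View pics/c8.png

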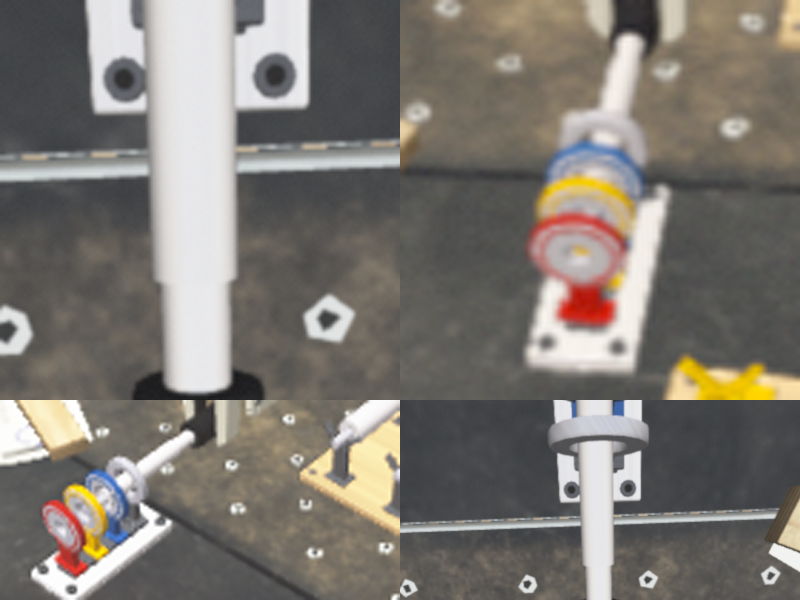

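```bash
python3 - <<'E'
from h import *
im,m=load('w8.png');h=cv2.cvtColor(im,cv2.COLOR_RGB2HSV);S,V=h[...,1].astype(int),h[...,2].astype(int)
for v in range(20,60,4):
    k=((S[v]<40)&(V[v]>110));q=np.where(k[255:385])[0]+255;print(v,q.min(),q.max()+1,(q.min()+q.max()+1)/2)
for v in range(60,175,12):
    k=((S[v]<40)&(V[v]>150));q=np.where(k[285:348])[0]+285;c=(q.min()+q.max()+1)/2;print(v,q.min(),q.max()+1,c,onz(m,c,v,.066))
for n in('side','scene'):
  im,mm=load(n+'8.png');h=cv2.cvtColor(im,cv2.COLOR_RGB2HSV);print(n,proj(mm,[.668,.012,.065]))
o,_=ray(m,320,200);print('cam',o,camera_model('wrist')['view'][:3,:3])
E
```

```text
20 274 362 318.0
24 273 367 320.0
28 270 369 319.5
32 269 369 319.0
36 270 369 319.5
40 270 368 319.0
44 293 345 319.0
48 290 344 317.0
52 295 362 328.5
56 277 362 319.5
60 285 348 316.5 [0.6654 0.0085 0.066 ]
72 285 348 316.5 [0.6652 0.0032 0.066 ]
84 285 341 313.0 [ 0.6633 -0.0022  0.066 ]
96 285 347 316.0 [ 0.6645 -0.0079  0.066 ]
108 301 333 317.0 [ 0.6648 -0.0136  0.066 ]
120 302 348 325.0 [ 0.6687 -0.0196  0.066 ]
132 302 333 317.5 [ 0.6646 -0.0254  0.066 ]
144 303 333 318.0 [ 0.6646 -0.0315  0.066 ]
156 303 334 318.5 [ 0.6647 -0.0378  0.066 ]
168 306 331 318.5 [ 0.6644 -0.0442  0.066 ]
side [270.9479 207.5081]
scene [275.3336 181.3021]
cam [ 0.6662 -0.0165  0.2158] [[ 0.9993 -0.0366 -0.    ]
 [ 0.0351  0.9589 -0.2815]
 [ 0.0103  0.2813  0.9596]]
```

Request:
{"api": "carry_out", "payload": {
  "moves": [
    {"jaw": 0.0,"dx": 0.005,"dy": 0.002,"dz": 0,"yaw": 0},
    {"jaw": 0.0,"dx": 0,"dy": 0,"dz": 0,"yaw": 0},
    {"jaw": 0.0,"dx": 0,"dy": 0,"dz": 0,"yaw": 0}
  ]
}}

```text
t: 10.78
tool_pos: [0.6659, -0.0898, 0.0506]
orientation: [-2.262, -2.18, 0.0]
force: [-0.4, -0.3, -2.0]
opening: 0.0265
gripper_force: 54.9
```

Request:
{"api": "carry_out", "payload": {
  "moves": [
    {"jaw": 0.0,"dx": 0,"dy": 0,"dz": 0.001,"yaw": 0},
    {"jaw": 0.0,"dx": 0,"dy": 0,"dz": 0.001,"yaw": 0},
    {"jaw": 0.0,"dx": 0,"dy": 0,"dz": 0,"yaw": 0},
    {"jaw": 0.0,"dx": 0,"dy": 0,"dz": 0,"yaw": 0}
  ]
}}

```text
t: 11.28
tool_pos: [0.6659, -0.09, 0.0486]
orientation: [-2.262, -2.18, 0.0]
force: [-0.3, 0.6, -2.4]
opening: 0.0266
gripper_force: 54.9
```

```bash
python3 -c "
from h import *
s=read_state();print(s['t'],s['tool_pos'],s['force'],s['wrist_torque'])"
```

```text
11.275 [ 0.6659 -0.09    0.0486] [-0.2793  0.6121 -2.4423] [-0.1451 -0.1046  0.0217]
```

Request:
{"api": "carry_out", "payload": {
  "moves": [
    {"jaw": 0.0,"dx": 0,"dy": 0,"dz": 0.001,"yaw": 0},
    {"jaw": 0.0,"dx": 0,"dy": 0,"dz": 0,"yaw": 0},
    {"jaw": 0.0,"dx": 0,"dy": 0,"dz": 0,"yaw": 0}
  ]
}}

```text
t: 11.65
tool_pos: [0.6659, -0.0899, 0.0476]
orientation: [-2.262, -2.18, 0.0]
force: [-0.0, 1.7, -0.8]
opening: 0.0265
gripper_force: 54.9
```

Request:
{"api": "carry_out", "payload": {
  "moves": [
    {"jaw": 0.0,"dx": 0,"dy": 0,"dz": 0.001,"yaw": 0},
    {"jaw": 0.0,"dx": 0,"dy": 0,"dz": 0,"yaw": 0},
    {"jaw": 0.0,"dx": 0,"dy": 0,"dz": 0,"yaw": 0}
  ]
}}

```text
t: 12.02
tool_pos: [0.6659, -0.09, 0.0466]
orientation: [-2.262, -2.18, 0.0]
force: [0.7, -0.3, -1.3]
opening: 0.0268
gripper_force: 54.9
```

```bash
python3 -c "
from h import *
s=read_state();print(s['t'],s['tool_pos'],s['force'],s['wrist_torque'])"
```

```text
12.025 [ 0.6659 -0.09    0.0466] [ 0.7216 -0.2756 -1.2546] [-0.1271 -0.0317  0.0123]
```

Request:
{"api": "carry_out", "payload": {
  "moves": [
    {"jaw": 0.0,"dx": 0,"dy": 0,"dz": 0.001,"yaw": 0},
    {"jaw": 0.0,"dx": 0,"dy": 0,"dz": 0,"yaw": 0},
    {"jaw": 0.0,"dx": 0,"dy": 0,"dz": 0,"yaw": 0}
  ]
}}

```text
t: 12.4
tool_pos: [0.6659, -0.09, 0.0457]
orientation: [2.262, 2.18, 0.0]
force: [0.5, 0.2, -0.3]
opening: 0.0265
gripper_force: 54.9
```

```bash
python3 -c "
from h import *
s=read_state();print(s['t'],s['tool_pos'],s['force'],s['wrist_torque'])"
```

```text
12.4 [ 0.6659 -0.09    0.0457] [ 0.4881  0.1704 -0.3364] [-0.1176 -0.0295  0.0092]
```

Request:
{"api": "carry_out", "payload": {
  "moves": [
    {"jaw": 0.0,"dx": 0,"dy": 0,"dz": 0.001,"yaw": 0},
    {"jaw": 0.0,"dx": 0,"dy": 0,"dz": 0,"yaw": 0},
    {"jaw": 0.0,"dx": 0,"dy": 0,"dz": 0,"yaw": 0}
  ]
}}

```text
t: 12.78
tool_pos: [0.6659, -0.09, 0.0447]
orientation: [2.262, 2.18, 0.0]
force: [-0.8, -0.3, -1.0]
opening: 0.0265
gripper_force: 54.9
```

```bash
python3 -c "
from h import *
s=read_state();print(s['t'],s['tool_pos'],s['force'],s['wrist_torque'])"
```

```text
12.775 [ 0.6659 -0.09    0.0447] [-0.797  -0.2527 -0.9834] [-0.146  -0.0244  0.0509]
```

Request:
{"api": "carry_out", "payload": {
  "moves": [
    {"jaw": 0.0,"dx": 0,"dy": 0,"dz": 0.001,"yaw": 0},
    {"jaw": 0.0,"dx": 0,"dy": 0,"dz": 0,"yaw": 0},
    {"jaw": 0.0,"dx": 0,"dy": 0,"dz": 0,"yaw": 0}
  ]
}}

```text
t: 13.15
tool_pos: [0.6659, -0.09, 0.0437]
orientation: [2.262, 2.18, 0.0]
force: [-0.1, -1.1, -0.1]
opening: 0.0266
gripper_force: 54.9
```

```bash
cat > st.py <<'E'
from h import *
for n in('side','scene'): snap(n,n+'X.png')
s=read_state();p=s['tool_pos'];print(s['t'],p,s['force'],s['wrist_torque'])
ref=lambda a:np.array([p[0]+.001,p[1],p[2]+.016])+a*np.array([.015,1,-.0125])
r=[pinline(n,n+'0.png',n+'X.png',ref,np.arange(.053,.09,.003)) for n in('side','scene')]
P0,u=line3([x[0] for x in r],[x[1] for x in r]);print('pin+.07',P0+u*(p[1]+.07)-p,'dir',u,'shoulder',P0+u*(p[1]+.14))
E
python3 st.py
```

```text
13.25 [ 0.666  -0.09    0.0437] [ 0.0455 -1.1045 -0.598 ] [-0.1559 -0.033   0.012 ]
pin+.07 [0.0053 0.07   0.0127] dir [ 0.0609  1.     -0.0571] shoulder [0.6756 0.05   0.0524]
```

```bash
cat > st2.py <<'E'
from h import *
import sys
def chk(f,p,lo=.032,hi=.096):
    ref=lambda a:np.array([p[0]+.001,p[1],p[2]+.016])+a*np.array([.015,1,-.0125])
    r=[pinline(n,n+'0.png',n+f+'.png',ref,np.arange(lo,hi,.004)) for n in('side','scene')]
    P0,u=line3([x[0] for x in r],[x[1] for x in r]);print(f,'pin+.065 rel',P0+u*(p[1]+.065)-p,'dir',u,'shoulder',P0+u*(p[1]+.14))
    for m,P in r: print(' w',P[:,3],'res',np.array([np.hypot(*(proj(m,ref(q[0]))-q[1:3])) for q in P]))
E
python3 - <<'E'
from st2 import *
chk('6',np.array([.6604,-.1725,.0575]))
chk('8',np.array([.6638,-.0948,.0507]))
chk('X',np.array([.666,-.09,.0437]))
E
```

```text
6 pin+.065 rel [0.0037 0.065  0.0156] dir [0.0129 1.     0.0009] shoulder [ 0.665  -0.0325  0.0732]
 w [5.25 5.5  6.   5.5  5.75 6.5  6.25 5.75 5.75 5.75 6.25 6.25 5.75 6.
 6.5  6.5 ] res [0.625 0.5   0.5   0.5   0.625 0.75  0.625 0.625 0.625 0.375 0.625 0.625
 0.625 0.75  0.75  0.5  ]
 w [5.   5.   5.   5.   5.25 6.5  6.25 6.25 5.75 6.   6.25 6.25 5.75 6.5
 6.25 6.5 ] res [0.5   0.5   0.5   0.5   0.125 0.75  0.625 0.625 0.625 0.5   0.625 0.625
 0.625 0.75  0.625 0.5  ]
8 pin+.065 rel [0.0047 0.065  0.0116] dir [-0.0019  1.      0.0333] shoulder [0.6684 0.0452 0.0648]
 w [5.75 5.5  5.25 5.5  6.25 6.5  6.5  6.5  6.75 6.5  6.5  6.5  6.75 6.75] res [0.625 0.75  0.625 0.75  0.875 0.75  0.5   0.5   0.625 0.75  0.75  0.5
 0.625 0.625]
 w [5.25 5.   5.25 5.5  5.75 6.5  6.75 6.75 6.75 6.5  6.   6.25 6.5  6.5
 6.75 7.  ] res [0.375 0.25  0.375 0.25  0.125 0.25  0.375 0.125 0.125 0.    0.    0.125
 0.    0.    0.125 0.   ]
X pin+.065 rel [0.0051 0.065  0.0126] dir [0.0179 1.     0.0095] shoulder [0.6724 0.05   0.057 ]
 w [5.75 5.5  5.5  5.75 6.25 6.5  6.5  6.25 6.   6.25 6.75 1.5  5.75] res [0.625 0.75  0.75  0.875 0.875 1.    0.75  0.625 0.5   0.875 0.875 1.
 0.875]
 w [5.   5.25 6.   5.75 5.75 6.5  6.5  6.   6.75 7.   6.5  6.5  7.   6.75
 6.  ] res [0.    0.125 0.    0.125 0.125 0.25  0.25  0.5   0.125 0.25  0.25  0.25
 0.5   0.375 0.25 ]
```

Request:
{"api": "carry_out", "payload": {
  "moves": [
    {"jaw": 0.0,"dx": 0,"dy": 0,"dz": 0.001,"yaw": 0},
    {"jaw": 0.0,"dx": 0,"dy": 0,"dz": 0,"yaw": 0},
    {"jaw": 0.0,"dx": 0,"dy": 0,"dz": 0,"yaw": 0}
  ]
}}

```text
t: 13.62
tool_pos: [0.6659, -0.09, 0.0427]
orientation: [2.262, 2.18, 0.0]
force: [-0.4, -0.3, 0.5]
opening: 0.0269
gripper_force: 54.9
```

```bash
cat > f.py <<'E'
from plant import *
import numpy as np
F=[];T=[]
for i in range(3):
    s=read_state();F.append(s['force']);T.append(s['wrist_torque'])
    if i<2: read_camera('wrist')
np.set_printoptions(precision=3,suppress=True)
print(s['t'],s['tool_pos'],'F',np.mean(F,0),'T',np.mean(T,0))
E
python3 f.py
```

```text
13.725 [ 0.666 -0.09   0.043] F [-0.125 -0.834  0.141] T [-0.142 -0.067  0.036]
```

Request:
{"api": "carry_out", "payload": {
  "moves": [
    {"jaw": 0.0,"dx": 0,"dy": 0,"dz": 0.001,"yaw": 0},
    {"jaw": 0.0,"dx": 0,"dy": 0,"dz": 0,"yaw": 0},
    {"jaw": 0.0,"dx": 0,"dy": 0,"dz": 0,"yaw": 0}
  ]
}}

```text
t: 14.1
tool_pos: [0.6659, -0.0899, 0.0417]
orientation: [2.262, 2.18, -0.0]
force: [0.1, -1.7, -0.1]
opening: 0.027
gripper_force: 54.9
```

```bash
python3 f.py
```

```text
14.2 [ 0.666 -0.09   0.042] F [-0.012 -1.438 -0.019] T [-0.137 -0.037  0.048]
```

Request:
{"api": "carry_out", "payload": {
  "moves": [
    {"jaw": 0.0,"dx": 0,"dy": 0,"dz": -0.002,"yaw": 0},
    {"jaw": 0.0,"dx": 0,"dy": 0,"dz": -0.002,"yaw": 0},
    {"jaw": 0.0,"dx": 0,"dy": 0,"dz": -0.002,"yaw": 0},
    {"jaw": 0.0,"dx": 0,"dy": 0,"dz": 0,"yaw": 0},
    {"jaw": 0.0,"dx": 0,"dy": 0,"dz": 0,"yaw": 0}
  ]
}}

```text
t: 14.82
tool_pos: [0.6658, -0.0899, 0.0475]
orientation: [-2.262, -2.18, 0.0]
force: [-0.0, 0.4, -1.9]
opening: 0.0269
gripper_force: 54.9
```

```bash
python3 f.py
```

```text
14.925 [ 0.666 -0.09   0.047] F [-0.062 -0.211 -1.999] T [-0.157 -0.054  0.007]
```

Request:
{"api": "carry_out", "payload": {
  "moves": [
    {"jaw": 0.0,"dx": 0,"dy": 0,"dz": -0.001,"yaw": 0},
    {"jaw": 0.0,"dx": 0,"dy": 0,"dz": -0.001,"yaw": 0},
    {"jaw": 0.0,"dx": 0,"dy": 0,"dz": -0.001,"yaw": 0},
    {"jaw": 0.0,"dx": 0,"dy": 0,"dz": 0,"yaw": 0},
    {"jaw": 0.0,"dx": 0,"dy": 0,"dz": 0,"yaw": 0}
  ]
}}

```text
t: 15.55
tool_pos: [0.6659, -0.09, 0.0507]
orientation: [2.262, 2.18, -0.0]
force: [-1.0, -0.7, -1.8]
opening: 0.0271
gripper_force: 54.9
```

```bash
python3 f.py
```

```text
15.65 [ 0.666 -0.09   0.051] F [-0.217 -0.472 -2.084] T [-0.133 -0.093  0.031]
```

Request:
{"api": "carry_out", "payload": {
  "moves": [
    {"jaw": 0.0,"dx": 0,"dy": 0,"dz": -0.001,"yaw": 0},
    {"jaw": 0.0,"dx": 0,"dy": 0,"dz": -0.001,"yaw": 0},
    {"jaw": 0.0,"dx": 0,"dy": 0,"dz": 0,"yaw": 0},
    {"jaw": 0.0,"dx": 0,"dy": 0,"dz": 0,"yaw": 0}
  ]
}}

```text
t: 16.15
tool_pos: [0.6659, -0.09, 0.0527]
orientation: [2.262, 2.18, 0.0]
force: [-0.2, -1.1, -2.2]
opening: 0.0271
gripper_force: 54.9
```

```bash
python3 f.py
```

```text
16.25 [ 0.666 -0.09   0.053] F [-0.084 -0.399 -1.71 ] T [-0.168 -0.083 -0.004]
```

Request:
{"api": "carry_out", "payload": {
  "moves": [
    {"jaw": 0.0,"dx": 0,"dy": 0,"dz": -0.001,"yaw": 0},
    {"jaw": 0.0,"dx": 0,"dy": 0,"dz": -0.001,"yaw": 0},
    {"jaw": 0.0,"dx": 0,"dy": 0,"dz": 0,"yaw": 0},
    {"jaw": 0.0,"dx": 0,"dy": 0,"dz": 0,"yaw": 0}
  ]
}}

```text
t: 16.75
tool_pos: [0.6658, -0.09, 0.0546]
orientation: [-2.262, -2.18, 0.0]
force: [0.1, -0.1, -1.3]
opening: 0.0272
gripper_force: 54.9
```

```bash
python3 f.py
```

```text
16.85 [ 0.666 -0.09   0.055] F [-0.454 -0.448 -2.008] T [-0.272 -0.04   0.033]
```

Request:
{"api": "carry_out", "payload": {
  "moves": [
    {"jaw": 0.0,"dx": 0,"dy": 0,"dz": -0.001,"yaw": 0},
    {"jaw": 0.0,"dx": 0,"dy": 0,"dz": -0.001,"yaw": 0},
    {"jaw": 0.0,"dx": 0,"dy": 0,"dz": 0,"yaw": 0},
    {"jaw": 0.0,"dx": 0,"dy": 0,"dz": 0,"yaw": 0}
  ]
}}

```text
t: 17.35
tool_pos: [0.6659, -0.09, 0.0566]
orientation: [-2.262, -2.18, 0.0]
force: [0.2, -0.1, -2.3]
opening: 0.0269
gripper_force: 54.9
```

```bash
python3 f.py; cat >> st2.py <<'E'
if len(sys.argv)>1:
    for n in('side','scene'): snap(n,n+sys.argv[1]+'.png')
    chk(sys.argv[1],np.array(read_state()['tool_pos']))
E
python3 st2.py B
```

```text
17.45 [ 0.666 -0.09   0.057] F [-0.052 -0.619 -2.618] T [-0.469 -0.026  0.035]
B pin+.065 rel [0.0048 0.065  0.0097] dir [ 0.0166  1.     -0.0253] shoulder [0.6719 0.05   0.0644]
 w [5.25 5.5  5.75 5.5  6.   6.5  6.5  6.75 6.75 7.   6.5  6.5  6.5  6.75
 1.75] res [0.625 0.5   0.375 0.5   0.5   0.5   0.5   0.375 0.625 0.5   0.5   0.25
 0.25  0.625 2.375]
 w [5.   5.5  5.75 5.75 5.75 6.75 6.75 6.75 6.75 7.   6.75 6.5  6.75 6.75
 6.75 6.75] res [0.5   0.75  0.375 0.375 0.625 0.375 0.375 0.625 0.625 0.5   0.625 0.5
 0.625 0.375 0.625 0.625]
```

Request:
{"api": "carry_out", "payload": {
  "moves": [
    {"jaw": 0.0,"dx": 0,"dy": 0,"dz": 0.002,"yaw": 0},
    {"jaw": 0.0,"dx": 0,"dy": 0,"dz": 0.002,"yaw": 0},
    {"jaw": 0.0,"dx": 0,"dy": 0,"dz": 0.002,"yaw": 0},
    {"jaw": 0.0,"dx": 0,"dy": 0,"dz": 0,"yaw": 0},
    {"jaw": 0.0,"dx": 0,"dy": 0,"dz": 0,"yaw": 0}
  ]
}}

```text
t: 18.18
tool_pos: [0.666, -0.0899, 0.0507]
orientation: [2.262, 2.18, 0.0]
force: [-0.3, 0.3, -2.5]
opening: 0.027
gripper_force: 54.9
```

```bash
python3 f.py
```

```text
18.275 [ 0.666 -0.09   0.051] F [-0.285  0.088 -2.259] T [-0.188 -0.078  0.017]
```

Request:
{"api": "carry_out", "payload": {
  "moves": [
    {"jaw": 0.0,"dx": 0,"dy": 0.001,"dz": 0,"yaw": 0},
    {"jaw": 0.0,"dx": 0,"dy": 0.001,"dz": 0,"yaw": 0},
    {"jaw": 0.0,"dx": 0,"dy": 0,"dz": 0,"yaw": 0},
    {"jaw": 0.0,"dx": 0,"dy": 0,"dz": 0,"yaw": 0}
  ]
}}

```text
t: 18.77
tool_pos: [0.6679, -0.09, 0.0506]
orientation: [-2.262, -2.18, 0.0]
force: [0.2, 0.3, -2.0]
opening: 0.0269
gripper_force: 54.9
```

```bash
python3 f.py
```

```text
18.875 [ 0.668 -0.09   0.051] F [-0.293  0.264 -1.92 ] T [-0.186 -0.099  0.001]
```

Request:
{"api": "carry_out", "payload": {
  "moves": [
    {"jaw": 0.0,"dx": 0,"dy": 0.001,"dz": 0,"yaw": 0},
    {"jaw": 0.0,"dx": 0,"dy": 0,"dz": 0,"yaw": 0},
    {"jaw": 0.0,"dx": 0,"dy": 0,"dz": 0,"yaw": 0}
  ]
}}

```text
t: 19.25
tool_pos: [0.6688, -0.09, 0.0506]
orientation: [-2.262, -2.18, 0.0]
force: [0.4, -0.1, -1.3]
opening: 0.027
gripper_force: 54.9
```

```bash
python3 f.py
```

```text
19.35 [ 0.669 -0.09   0.051] F [-0.116 -0.099 -1.695] T [-0.189  0.014  0.037]
```

Request:
{"api": "carry_out", "payload": {
  "moves": [
    {"jaw": 0.0,"dx": 0,"dy": 0.001,"dz": 0,"yaw": 0},
    {"jaw": 0.0,"dx": 0,"dy": 0,"dz": 0,"yaw": 0},
    {"jaw": 0.0,"dx": 0,"dy": 0,"dz": 0,"yaw": 0}
  ]
}}

```text
t: 19.73
tool_pos: [0.6696, -0.0901, 0.0505]
orientation: [-2.262, -2.18, 0.001]
force: [-2.3, -1.4, -0.9]
opening: 0.0269
gripper_force: 55.1
```

```bash
python3 f.py
```

```text
19.825 [ 0.67  -0.09   0.051] F [-2.373 -0.854 -1.167] T [-0.218  0.314  0.316]
```

Request:
{"api": "carry_out", "payload": {
  "moves": [
    {"jaw": 0.0,"dx": 0,"dy": 0.001,"dz": 0,"yaw": 0},
    {"jaw": 0.0,"dx": 0,"dy": 0,"dz": 0,"yaw": 0},
    {"jaw": 0.0,"dx": 0,"dy": 0,"dz": 0,"yaw": 0}
  ]
}}

```text
t: 20.2
tool_pos: [0.6706, -0.0902, 0.0505]
orientation: [-2.262, -2.18, 0.001]
force: [-3.6, 0.4, -2.3]
opening: 0.0269
gripper_force: 55.3
```

```bash
python3 f.py
```

```text
20.3 [ 0.671 -0.09   0.05 ] F [-4.164 -0.181 -1.793] T [-0.293  0.576  0.498]
```

Request:
{"api": "carry_out", "payload": {
  "moves": [
    {"jaw": 0.0,"dx": 0,"dy": -0.003,"dz": 0,"yaw": 0},
    {"jaw": 0.0,"dx": 0,"dy": -0.003,"dz": 0,"yaw": 0},
    {"jaw": 0.0,"dx": 0,"dy": -0.002,"dz": 0,"yaw": 0},
    {"jaw": 0.0,"dx": 0,"dy": 0,"dz": 0,"yaw": 0},
    {"jaw": 0.0,"dx": 0,"dy": 0,"dz": 0,"yaw": 0}
  ]
}}

```text
t: 20.92
tool_pos: [0.6631, -0.0898, 0.0508]
orientation: [2.262, 2.18, 0.0]
force: [-0.5, -0.1, -1.1]
opening: 0.0266
gripper_force: 54.9
```

```bash
python3 f.py
```

```text
21.025 [ 0.663 -0.09   0.051] F [-0.576  0.081 -1.707] T [-0.208 -0.094  0.013]
```

Request:
{"api": "carry_out", "payload": {
  "moves": [
    {"jaw": 0.0,"dx": 0,"dy": -0.001,"dz": 0,"yaw": 0},
    {"jaw": 0.0,"dx": 0,"dy": 0,"dz": 0,"yaw": 0},
    {"jaw": 0.0,"dx": 0,"dy": 0,"dz": 0,"yaw": 0}
  ]
}}

```text
t: 21.4
tool_pos: [0.662, -0.0898, 0.0507]
orientation: [2.262, 2.18, 0.0]
force: [0.1, -0.3, -1.3]
opening: 0.0267
gripper_force: 54.8
```

```bash
python3 f.py
```

```text
21.5 [ 0.662 -0.09   0.051] F [-0.032 -0.608 -1.782] T [-0.19  -0.175 -0.071]
```

Request:
{"api": "carry_out", "payload": {
  "moves": [
    {"jaw": 0.0,"dx": 0,"dy": 0.0035,"dz": 0,"yaw": 0},
    {"jaw": 0.0,"dx": 0,"dy": 0,"dz": 0.002,"yaw": 0},
    {"jaw": 0.0,"dx": 0,"dy": 0,"dz": 0.002,"yaw": 0},
    {"jaw": 0.0,"dx": 0,"dy": 0,"dz": 0.001,"yaw": 0},
    {"jaw": 0.0,"dx": 0,"dy": 0,"dz": 0,"yaw": 0},
    {"jaw": 0.0,"dx": 0,"dy": 0,"dz": 0,"yaw": 0}
  ]
}}

```text
t: 22.25
tool_pos: [0.6654, -0.0899, 0.0457]
orientation: [-2.262, -2.18, -0.0]
force: [-0.2, 0.6, -2.0]
opening: 0.0265
gripper_force: 54.9
```

```bash
python3 f.py;python3 f.py
```

```text
22.35 [ 0.665 -0.09   0.046] F [-0.197  0.334 -1.751] T [-0.101 -0.041  0.057]
22.45 [ 0.665 -0.09   0.046] F [-0.26   0.047 -1.025] T [-0.075 -0.041  0.039]
```

Request:
{"api": "carry_out", "payload": {
  "moves": [
    {"jaw": 0.0,"dx": 0,"dy": 0,"dz": -0.002,"yaw": 0},
    {"jaw": 0.0,"dx": 0,"dy": 0,"dz": -0.002,"yaw": 0},
    {"jaw": 0.0,"dx": 0,"dy": 0,"dz": -0.002,"yaw": 0},
    {"jaw": 0.0,"dx": 0,"dy": 0,"dz": -0.002,"yaw": 0},
    {"jaw": 0.0,"dx": 0,"dy": 0,"dz": 0,"yaw": 0},
    {"jaw": 0.0,"dx": 0,"dy": 0,"dz": 0,"yaw": 0}
  ]
}}

```text
t: 23.2
tool_pos: [0.6654, -0.0899, 0.0536]
orientation: [-2.262, -2.18, -0.0]
force: [0.8, 0.6, -2.4]
opening: 0.0272
gripper_force: 54.9
```

```bash
python3 f.py;python3 f.py
```

```text
23.3 [ 0.665 -0.09   0.054] F [ 0.8    0.493 -2.077] T [-0.179 -0.062 -0.033]
23.4 [ 0.665 -0.09   0.054] F [ 0.44   0.12  -1.514] T [-0.174 -0.117 -0.019]
```

Request:
{"api": "carry_out", "payload": {
  "moves": [
    {"jaw": 0.0,"dx": 0,"dy": 0.0002,"dz": 0.0036,"yaw": 0},
    {"jaw": 0.0,"dx": 0.003,"dy": -0.0001,"dz": 0,"yaw": 0},
    {"jaw": 0.0,"dx": 0.003,"dy": -0.0001,"dz": 0,"yaw": 0},
    {"jaw": 0.0,"dx": 0.003,"dy": -0.0001,"dz": 0,"yaw": 0},
    {"jaw": 0.0,"dx": 0.001,"dy": 0,"dz": 0,"yaw": 0},
    {"jaw": 0.0,"dx": 0,"dy": 0,"dz": 0,"yaw": 0},
    {"jaw": 0.0,"dx": 0,"dy": 0,"dz": 0,"yaw": 0}
  ]
}}

```text
t: 24.28
tool_pos: [0.6657, -0.08, 0.0501]
orientation: [2.262, 2.18, 0.0]
force: [0.2, -0.0, -2.5]
opening: 0.027
gripper_force: 54.9
```

```bash
python3 f.py
```

```text
24.375 [ 0.666 -0.08   0.05 ] F [ 0.095  0.162 -1.958] T [-0.181 -0.056 -0.007]
```

Request:
{"api": "carry_out", "payload": {
  "moves": [
    {"jaw": 0.0,"dx": 0.001,"dy": 0,"dz": 0,"yaw": 0},
    {"jaw": 0.0,"dx": 0.001,"dy": 0,"dz": 0,"yaw": 0},
    {"jaw": 0.0,"dx": 0,"dy": 0,"dz": 0,"yaw": 0}
  ]
}}

```text
t: 24.75
tool_pos: [0.6658, -0.0778, 0.05]
orientation: [-2.262, -2.18, -0.0]
force: [0.6, -0.3, -1.6]
opening: 0.0269
gripper_force: 54.9
```

```bash
python3 f.py
```

```text
24.85 [ 0.666 -0.078  0.05 ] F [ 0.505  0.1   -2.068] T [-0.189 -0.071  0.013]
```

Request:
{"api": "carry_out", "payload": {
  "moves": [
    {"jaw": 0.0,"dx": 0.001,"dy": -0.0001,"dz": 0,"yaw": 0},
    {"jaw": 0.0,"dx": 0.001,"dy": 0,"dz": 0,"yaw": 0},
    {"jaw": 0.0,"dx": 0,"dy": 0,"dz": 0,"yaw": 0}
  ]
}}

```text
t: 25.22
tool_pos: [0.6657, -0.0758, 0.05]
orientation: [-2.262, -2.18, -0.0]
force: [0.0, -0.7, -1.0]
opening: 0.0265
gripper_force: 54.9
```

```bash
python3 f.py
```

```text
25.325 [ 0.666 -0.076  0.05 ] F [-0.096  0.183 -1.634] T [-0.188 -0.085 -0.021]
```

Request:
{"api": "carry_out", "payload": {
  "moves": [
    {"jaw": 0.0,"dx": 0.001,"dy": 0,"dz": 0,"yaw": 0},
    {"jaw": 0.0,"dx": 0.0005,"dy": 0,"dz": 0,"yaw": 0},
    {"jaw": 0.0,"dx": 0,"dy": 0,"dz": 0,"yaw": 0}
  ]
}}

```text
t: 25.7
tool_pos: [0.6658, -0.0744, 0.05]
orientation: [2.262, 2.18, 0.0]
force: [-0.4, -0.1, -1.1]
opening: 0.0268
gripper_force: 54.9
```

Request:
{"api": "carry_out", "payload": {
  "moves": [
    {"jaw": 0.0,"dx": 0.001,"dy": -0.0001,"dz": 0,"yaw": 0},
    {"jaw": 0.0,"dx": 0.0005,"dy": 0,"dz": 0,"yaw": 0},
    {"jaw": 0.0,"dx": 0,"dy": 0,"dz": 0,"yaw": 0}
  ]
}}

```text
t: 26.08
tool_pos: [0.6657, -0.0729, 0.0501]
orientation: [2.262, 2.18, 0.0]
force: [0.4, -0.1, -1.9]
opening: 0.0271
gripper_force: 54.9
```

Request:
{"api": "carry_out", "payload": {
  "moves": [
    {"jaw": 0.0,"dx": 0.001,"dy": 0,"dz": 0,"yaw": 0},
    {"jaw": 0.0,"dx": 0.001,"dy": -0.0001,"dz": 0,"yaw": 0},
    {"jaw": 0.0,"dx": 0,"dy": 0,"dz": 0,"yaw": 0}
  ]
}}

```text
t: 26.45
tool_pos: [0.6657, -0.0708, 0.05]
orientation: [-2.262, -2.18, 0.0]
force: [-0.9, -0.7, -1.9]
opening: 0.0269
gripper_force: 54.9
```

```bash
python3 f.py
```

```text
26.55 [ 0.666 -0.071  0.05 ] F [-0.281  0.015 -1.478] T [-0.168 -0.099  0.001]
```

Request:
{"api": "carry_out", "payload": {
  "moves": [
    {"jaw": 0.0,"dx": 0.001,"dy": 0,"dz": 0,"yaw": 0},
    {"jaw": 0.0,"dx": 0.001,"dy": -0.0001,"dz": 0,"yaw": 0},
    {"jaw": 0.0,"dx": 0,"dy": 0,"dz": 0,"yaw": 0}
  ]
}}

```text
t: 26.92
tool_pos: [0.6657, -0.0688, 0.05]
orientation: [-2.262, -2.18, -0.0]
force: [0.9, 2.2, -1.7]
opening: 0.0271
gripper_force: 54.9
```

```bash
python3 f.py
```

```text
27.025 [ 0.666 -0.069  0.05 ] F [ 0.254  0.907 -1.647] T [-0.15  -0.089  0.012]
```

Request:
{"api": "carry_out", "payload": {
  "moves": [
    {"jaw": 0.0,"dx": 0.001,"dy": 0,"dz": 0,"yaw": 0},
    {"jaw": 0.0,"dx": 0.001,"dy": -0.0001,"dz": 0,"yaw": 0},
    {"jaw": 0.0,"dx": 0,"dy": 0,"dz": 0,"yaw": 0}
  ]
}}

```text
t: 27.4
tool_pos: [0.6656, -0.0668, 0.0501]
orientation: [-2.262, -2.18, -0.0]
force: [0.0, 0.1, -2.3]
opening: 0.0272
gripper_force: 54.9
```

```bash
python3 f.py
```

```text
27.5 [ 0.666 -0.067  0.05 ] F [-0.089  0.051 -1.825] T [-0.173 -0.103  0.016]
```

Request:
{"api": "carry_out", "payload": {
  "moves": [
    {"jaw": 0.0,"dx": 0.001,"dy": 0,"dz": 0,"yaw": 0},
    {"jaw": 0.0,"dx": 0.001,"dy": -0.0001,"dz": 0,"yaw": 0},
    {"jaw": 0.0,"dx": 0,"dy": 0,"dz": 0,"yaw": 0}
  ]
}}

```text
t: 27.88
tool_pos: [0.6656, -0.0648, 0.05]
orientation: [-2.262, -2.18, 0.0]
force: [-0.3, 0.3, -1.9]
opening: 0.0271
gripper_force: 54.9
```

```bash
python3 f.py
```

```text
27.975 [ 0.666 -0.065  0.05 ] F [ 0.361  0.097 -1.851] T [-0.191 -0.092 -0.009]
```

Request:
{"api": "carry_out", "payload": {
  "moves": [
    {"jaw": 0.0,"dx": 0.001,"dy": 0,"dz": 0,"yaw": 0},
    {"jaw": 0.0,"dx": 0.001,"dy": -0.0001,"dz": 0,"yaw": 0},
    {"jaw": 0.0,"dx": 0,"dy": 0,"dz": 0,"yaw": 0}
  ]
}}

```text
t: 28.35
tool_pos: [0.6656, -0.0628, 0.05]
orientation: [-2.262, -2.18, -0.0]
force: [0.3, -0.2, -2.4]
opening: 0.0271
gripper_force: 54.9
```

```bash
python3 f.py
```

```text
28.45 [ 0.666 -0.063  0.05 ] F [-0.09  -0.112 -2.12 ] T [-0.183 -0.104 -0.021]
```

Request:
{"api": "carry_out", "payload": {
  "moves": [
    {"jaw": 0.0,"dx": 0.001,"dy": 0,"dz": 0,"yaw": 0},
    {"jaw": 0.0,"dx": 0.001,"dy": -0.0001,"dz": 0,"yaw": 0},
    {"jaw": 0.0,"dx": 0.001,"dy": 0,"dz": 0,"yaw": 0},
    {"jaw": 0.0,"dx": 0,"dy": 0,"dz": 0,"yaw": 0}
  ]
}}

```text
t: 28.95
tool_pos: [0.6656, -0.0598, 0.0501]
orientation: [2.262, 2.18, 0.0]
force: [0.1, -0.4, -1.0]
opening: 0.027
gripper_force: 54.9
```

```bash
python3 f.py
```

```text
29.05 [ 0.666 -0.06   0.05 ] F [-0.102  0.154 -1.671] T [-0.202 -0.061 -0.023]
```

Request:
{"api": "carry_out", "payload": {
  "moves": [
    {"jaw": 0.0,"dx": 0.001,"dy": 0,"dz": 0,"yaw": 0},
    {"jaw": 0.0,"dx": 0.001,"dy": -0.0001,"dz": 0,"yaw": 0},
    {"jaw": 0.0,"dx": 0.001,"dy": 0,"dz": 0,"yaw": 0},
    {"jaw": 0.0,"dx": 0,"dy": 0,"dz": 0,"yaw": 0}
  ]
}}

```text
t: 29.55
tool_pos: [0.6656, -0.0568, 0.05]
orientation: [-2.262, -2.18, -0.0]
force: [0.1, -0.7, -1.8]
opening: 0.0267
gripper_force: 54.9
```

```bash
python3 f.py
```

```text
29.65 [ 0.666 -0.057  0.05 ] F [ 0.151 -0.191 -1.6  ] T [-0.171 -0.071  0.   ]
```

Request:
{"api": "carry_out", "payload": {
  "moves": [
    {"jaw": 0.0,"dx": 0.001,"dy": 0,"dz": 0,"yaw": 0},
    {"jaw": 0.0,"dx": 0.001,"dy": -0.0001,"dz": 0,"yaw": 0},
    {"jaw": 0.0,"dx": 0,"dy": 0,"dz": 0,"yaw": 0}
  ]
}}

```text
t: 30.02
tool_pos: [0.6656, -0.0548, 0.05]
orientation: [-2.262, -2.18, -0.0]
force: [-0.7, -0.1, -2.1]
opening: 0.0267
gripper_force: 54.9
```

```bash
python3 f.py
```

```text
30.125 [ 0.666 -0.055  0.05 ] F [-0.538  0.096 -2.024] T [-0.163 -0.092 -0.008]
```

Request:
{"api": "carry_out", "payload": {
  "moves": [
    {"jaw": 0.0,"dx": 0.001,"dy": 0,"dz": 0,"yaw": 0},
    {"jaw": 0.0,"dx": 0.0007,"dy": -0.0001,"dz": 0,"yaw": 0},
    {"jaw": 0.0,"dx": 0,"dy": 0,"dz": 0,"yaw": 0}
  ]
}}

```text
t: 30.5
tool_pos: [0.6656, -0.0531, 0.05]
orientation: [-2.262, -2.18, -0.0]
force: [0.2, 0.5, -1.5]
opening: 0.0269
gripper_force: 54.9
```

```bash
python3 f.py
```

```text
30.6 [ 0.666 -0.053  0.05 ] F [ 0.161  0.332 -1.218] T [-0.174 -0.07   0.02 ]
```

Request:
{"api": "carry_out", "payload": {
  "moves": [
    {"jaw": 0.0,"dx": 0.001,"dy": 0,"dz": 0,"yaw": 0},
    {"jaw": 0.0,"dx": 0.0007,"dy": 0,"dz": 0,"yaw": 0},
    {"jaw": 0.0,"dx": 0,"dy": 0,"dz": 0,"yaw": 0}
  ]
}}

```text
t: 30.98
tool_pos: [0.6656, -0.0515, 0.05]
orientation: [2.262, 2.18, 0.0]
force: [-0.4, 0.8, -2.6]
opening: 0.0267
gripper_force: 54.9
```

```bash
python3 f.py
```

```text
31.075 [ 0.666 -0.051  0.05 ] F [-0.258 -0.072 -2.41 ] T [-0.185 -0.079 -0.004]
```

Request:
{"api": "carry_out", "payload": {
  "moves": [
    {"jaw": 0.0,"dx": 0.001,"dy": 0,"dz": 0,"yaw": 0},
    {"jaw": 0.0,"dx": 0.0005,"dy": -0.0001,"dz": 0,"yaw": 0},
    {"jaw": 0.0,"dx": 0,"dy": 0,"dz": 0,"yaw": 0}
  ]
}}

```text
t: 31.45
tool_pos: [0.6656, -0.051, 0.0501]
orientation: [2.262, 2.179, -0.001]
force: [-1.4, -4.3, -1.1]
opening: 0.0269
gripper_force: 54.9
```

```bash
python3 f.py
```

```text
31.55 [ 0.666 -0.051  0.05 ] F [-0.913 -5.313 -1.064] T [-1.042 -0.076  0.047]
```

Request:
{"api": "carry_out", "payload": {
  "moves": [
    {"jaw": 0.0,"dx": 0.0003,"dy": 0,"dz": 0,"yaw": 0},
    {"jaw": 0.0,"dx": 0,"dy": 0,"dz": 0,"yaw": 0},
    {"jaw": 0.0,"dx": 0,"dy": 0,"dz": 0,"yaw": 0},
    {"jaw": 0.0,"dx": 0,"dy": 0,"dz": 0,"yaw": 0},
    {"jaw": 0.0,"dx": 0,"dy": 0,"dz": 0,"yaw": 0},
    {"jaw": 0.0,"dx": 0,"dy": 0,"dz": 0,"yaw": 0},
    {"jaw": 0.0,"dx": 0,"dy": 0,"dz": 0,"yaw": 0},
    {"jaw": 0.0,"dx": 0,"dy": 0,"dz": 0,"yaw": 0}
  ]
}}

```text
t: 32.55
tool_pos: [0.6656, -0.051, 0.0501]
orientation: [2.262, 2.179, -0.002]
force: [-0.0, -5.9, -1.6]
opening: 0.0267
gripper_force: 54.9
```

```bash
python3 f.py; python3 st2.py D
python3 - <<'E'
from h import *
# is the pilot tip visible beyond red ring? bright new pixels near ring4 exit in scene & side
for n in('side','scene'):
    im,m=load(n+'D.png');b,_=load(n+'0.png');h=cv2.cvtColor(im,cv2.COLOR_RGB2HSV)
    d=(np.abs(im.astype(int)-b.astype(int)).max(2)>40)&(h[...,2]>110)&(h[...,1]<60)
    for y in(.1,.106,.112,.116):
        u,v=proj(m,[.6687,y,.065]).round().astype(int);print(n,y,u,v,d[v-2:v+3,u-2:u+3].sum())
E
```

```text
32.65 [ 0.666 -0.051  0.05 ] F [-0.177 -6.111 -1.695] T [-1.254 -0.019  0.045]
D pin+.065 rel [0.0063 0.065  0.0097] dir [ 0.0493  1.     -0.0353] shoulder [0.6757 0.089  0.0573]
 w [5.75 5.5  5.25 2.   6.   6.5  2.   3.25 4.5 ] res [0.625 0.75  0.625 0.75  0.75  0.75  2.25  0.875 1.25 ]
 w [8.5  5.75 5.75 5.25 5.5  6.   5.25 7.25 7.   7.   6.  ] res [2.    0.375 0.125 0.125 0.25  0.    0.125 0.125 0.25  0.5   0.25 ]
side 0.1 265 231 5
side 0.106 265 233 1
side 0.112 265 235 3
side 0.116 264 236 3
scene 0.1 250 199 11
scene 0.106 249 201 15
scene 0.112 247 202 18
scene 0.116 246 203 13
```

Request:
{"api": "carry_out", "payload": {
  "moves": [
    {"jaw": 0.0,"dx": -0.002,"dy": 0,"dz": 0,"yaw": 0},
    {"jaw": 0.0,"dx": -0.01,"dy": 0.0002,"dz": 0,"yaw": 0},
    {"jaw": 0.0,"dx": -0.015,"dy": 0.0004,"dz": 0,"yaw": 0},
    {"jaw": 0.0,"dx": -0.015,"dy": 0.0004,"dz": 0,"yaw": 0},
    {"jaw": 0.0,"dx": -0.015,"dy": 0.0004,"dz": 0,"yaw": 0},
    {"jaw": 0.0,"dx": -0.015,"dy": 0.0003,"dz": 0,"yaw": 0},
    {"jaw": 0.0,"dx": 0,"dy": 0,"dz": 0,"yaw": 0}
  ]
}}

```text
t: 33.62
tool_pos: [0.6646, -0.1234, 0.0501]
orientation: [2.264, 2.178, -0.0]
force: [-0.6, -0.4, -1.6]
opening: 0.0272
gripper_force: 54.9
```

Request:
{"api": "carry_out", "payload": {
  "moves": [
    {"jaw": 0.0,"dx": -0.015,"dy": 0.0004,"dz": 0,"yaw": 0},
    {"jaw": 0.0,"dx": -0.02,"dy": 0.0005,"dz": 0,"yaw": 0},
    {"jaw": 0.0,"dx": -0.02,"dy": 0.0005,"dz": 0,"yaw": 0},
    {"jaw": 0.0,"dx": 0,"dy": 0,"dz": 0,"yaw": 0},
    {"jaw": 0.0,"dx": 0,"dy": 0,"dz": -0.03,"yaw": 0},
    {"jaw": 0.0,"dx": 0,"dy": 0,"dz": -0.05,"yaw": 0},
    {"jaw": 0.0,"dx": 0,"dy": 0,"dz": -0.03,"yaw": 0},
    {"jaw": 0.0,"dx": 0,"dy": 0,"dz": 0,"yaw": 0}
  ]
}}

```text
t: 34.62
tool_pos: [0.6662, -0.1772, 0.1639]
orientation: [2.258, 2.176, 0.005]
force: [1.4, -1.3, -1.5]
opening: 0.0268
gripper_force: 54.9
```

```bash
python3 f.py
python3 - <<'E'
from h import *
# direction of store: strips & boards in side0/scene0: red strip extent in scene/side (z=.0125)
for n in('side','scene'):
    im,m=load(n+'0.png');h=cv2.cvtColor(im,cv2.COLOR_RGB2HSV).astype(int);H,S,V=h[...,0],h[...,1],h[...,2]
    roi=np.zeros(H.shape,bool)
    if n=='side':roi[250:325,300:345]=1
    else: roi[245:310,215:300]=1
    k=(((H<8)|(H>172))&(S>130)&roi).astype(np.uint8)
    q=max(cv2.findContours(k,0,1)[0],key=cv2.contourArea)[:,0]
    W=np.array([onz(m,u,v,.013) for u,v in q]);print(n,cv2.boundingRect(q),'y range',W[:,1].min(),W[:,1].max())
    a=cv2.approxPolyDP(q,2,True)[:,0];print([(tuple(p),onz(m,*p,.013)[:2].round(3)) for p in a])
E
```

```text
34.725 [ 0.664 -0.176  0.159] F [-0.047 -0.048 -2.27 ] T [-0.171 -0.092  0.025]
side (308, 255, 24, 58) y range 0.12714551230245574 0.3003470562845536
[((np.int32(315), np.int32(255)), array([0.539, 0.127])), ((np.int32(318), np.int32(261)), array([0.529, 0.147])), ((np.int32(312), np.int32(291)), array([0.536, 0.241])), ((np.int32(308), np.int32(293)), array([0.545, 0.248])), ((np.int32(311), np.int32(296)), array([0.537, 0.256])), ((np.int32(308), np.int32(311)), array([0.541, 0.299])), ((np.int32(323), np.int32(312)), array([0.505, 0.299])), ((np.int32(331), np.int32(256)), array([0.497, 0.128])), ((np.int32(322), np.int32(260)), array([0.519, 0.143]))]
scene (226, 245, 67, 61) y range 0.1412493671165283 0.30073815836319323
[((np.int32(292), np.int32(260)), array([0.492, 0.144])), ((np.int32(281), np.int32(251)), array([0.529, 0.141])), ((np.int32(276), np.int32(254)), array([0.532, 0.155])), ((np.int32(269), np.int32(245)), array([0.564, 0.146])), ((np.int32(272), np.int32(258)), array([0.531, 0.169])), ((np.int32(237), np.int32(286)), array([0.537, 0.27 ])), ((np.int32(226), np.int32(277)), array([0.574, 0.271])), ((np.int32(232), np.int32(289)), array([0.54 , 0.282])), ((np.int32(226), np.int32(294)), array([0.541, 0.298])), ((np.int32(238), np.int32(305)), array([0.501, 0.299]))]
```

Request:
{"api": "carry_out", "payload": {
  "moves": [
    {"jaw": 0.0,"dx": 0.02,"dy": -0.018,"dz": -0.01,"yaw": 0},
    {"jaw": 0.0,"dx": 0.04,"dy": -0.036,"dz": -0.01,"yaw": 0},
    {"jaw": 0.0,"dx": 0.04,"dy": -0.036,"dz": -0.01,"yaw": 0},
    {"jaw": 0.0,"dx": 0.04,"dy": -0.036,"dz": -0.01,"yaw": 0},
    {"jaw": 0.0,"dx": 0.04,"dy": -0.036,"dz": 0,"yaw": 0},
    {"jaw": 0.0,"dx": 0.04,"dy": -0.036,"dz": 0,"yaw": 0},
    {"jaw": 0.0,"dx": 0.04,"dy": -0.036,"dz": 0,"yaw": 0},
    {"jaw": 0.0,"dx": 0.036,"dy": -0.032,"dz": 0,"yaw": 0}
  ]
}}

```text
t: 35.72
tool_pos: [0.4064, 0.1299, 0.1973]
orientation: [-2.26, -2.178, 0.005]
force: [1.2, 1.0, -0.6]
opening: 0.0267
gripper_force: 54.9
```

Request:
{"api": "carry_out", "payload": {
  "moves": [
    {"jaw": 0.0,"dx": 0,"dy": 0,"dz": 0,"yaw": 0},
    {"jaw": 0.0,"dx": 0,"dy": 0,"dz": 0,"yaw": 0}
  ]
}}

```text
t: 35.98
tool_pos: [0.4085, 0.1286, 0.1984]
orientation: [-2.261, -2.18, 0.003]
force: [0.2, -0.3, -2.0]
opening: 0.0267
gripper_force: 54.9
```

```bash
cat > sto.py <<'E'
from h import *
def masks(im):
    h=cv2.cvtColor(im,cv2.COLOR_RGB2HSV).astype(int);H,S,V=h[...,0],h[...,1],h[...,2]
    return {'red':((H<8)|(H>172))&(S>130),'yel':(H>19)&(H<32)&(S>160),'blu':(H>100)&(H<125)&(S>120),'ply':(H>8)&(H<24)&(S>35)&(S<130)&(V>150)}
def rep(f):
    im,m=load(f)
    for c,k in masks(im).items():
        k=k.astype(np.uint8);k[245:]=0
        q=max(cv2.findContours(k,0,1)[0],key=cv2.contourArea)[:,0]
        a=cv2.approxPolyDP(q,1.8,True)[:,0];print(c,cv2.boundingRect(q),[(int(p[0]),int(p[1]),*(float(x) for x in onz(m,*p,.013 if c!='ply' else .01)[:2].round(4))) for p in a])
E
python3 - <<'E'
from sto import *
to([.4,.15,.2])
snap('wrist','w9.png');rep('w9.png')
print('INFEED');im,m=load('w3.png')
k=masks(im)['ply'].astype(np.uint8);q=max(cv2.findContours(k,0,1)[0],key=cv2.contourArea)[:,0];x,y,w,h=cv2.boundingRect(q);print(x,y,w,h,onz(m,x+5,y+h,.01),onz(m,x+5,y,.01))
hh=cv2.cvtColor(im,cv2.COLOR_RGB2HSV)
print('plate?',[(v,im[v,305].tolist()) for v in list(range(0,34,3))+list(range(145,172,3))])
E
```

```text
t 35.975 tcp [0.4085 0.1286 0.1984] ang 1.5346284775848151 F [ 0.1576 -0.3183 -2.0426] shift [ 0.0211 -0.0093 -0.0016]
red (387, 12, 72, 154) [(457, 13, 0.5622, 0.3061), (430, 19, 0.5335, 0.3014), (416, 12, 0.5179, 0.3086), (414, 20, 0.5162, 0.3011), (402, 20, 0.5031, 0.3016), (400, 23, 0.5011, 0.2988), (388, 164, 0.493, 0.144), (417, 165, 0.5291, 0.1414), (420, 145, 0.5313, 0.166), (438, 144, 0.5531, 0.1665), (437, 139, 0.5514, 0.1725), (421, 137, 0.5319, 0.1756), (436, 25, 0.5404, 0.2954), (457, 21, 0.563, 0.2984)]
yel (542, 236, 1, 1) [(542, 236, 0.7022, 0.0393)]
blu (334, 9, 46, 154) [(338, 9, 0.4338, 0.3145), (334, 36, 0.4289, 0.2887), (335, 162, 0.4271, 0.1488), (359, 162, 0.4569, 0.1478), (360, 143, 0.458, 0.171), (368, 142, 0.4678, 0.1719), (368, 138, 0.4677, 0.1767), (361, 136, 0.4592, 0.1794), (368, 27, 0.4663, 0.2962), (370, 20, 0.4684, 0.3028), (378, 18, 0.477, 0.3044), (379, 11, 0.4779, 0.311), (354, 17, 0.451, 0.3063)]
ply (331, 12, 163, 165) [(381, 12, 0.4807, 0.3109), (380, 19, 0.4798, 0.3042), (371, 22, 0.47, 0.3017), (363, 129, 0.462, 0.1874), (363, 135, 0.4621, 0.1
[... 721 characters left out ...]
(386, 164, 0.4912, 0.1435), (399, 22, 0.5007, 0.3006), (401, 19, 0.5028, 0.3034), (413, 19, 0.5159, 0.3029), (414, 13, 0.5167, 0.3086)]
INFEED
329 5 72 192 [ 0.4177 -0.3128  0.01  ] [ 0.4207 -0.1336  0.01  ]
plate? [(0, [124, 116, 106]), (3, [125, 121, 118]), (6, [110, 111, 113]), (9, [109, 109, 112]), (12, [103, 103, 106]), (15, [79, 76, 72]), (18, [224, 201, 162]), (21, [227, 206, 166]), (24, [232, 214, 173]), (27, [235, 218, 178]), (30, [231, 214, 173]), (33, [228, 207, 167]), (145, [238, 222, 183]), (148, [240, 226, 188]), (151, [242, 228, 192]), (154, [239, 224, 186]), (157, [128, 121, 114]), (160, [109, 110, 112]), (163, [107, 108, 110]), (166, [212, 187, 154]), (169, [244, 233, 200])]
```

```bash
python3 - <<'E'
from h import *
_,m=load('w9.png')
for z in(.06,.07):
  for u,r in((438,(138,145)),(457,(13,21)),(369,(137,143)),(379,(11,19))): print('store',z,u,[onz(m,u,v,z)[:2] for v in r])
_,m=load('w3.png')
for z in(.06,.07): print('infeed',z,[onz(m,305,v,z)[:2] for v in(156,165.5,4.5,16)])
E
```

```text
store 0.06 438 [array([0.5336, 0.1782]), array([0.5342, 0.1709])]
store 0.06 457 [array([0.542 , 0.2928]), array([0.5426, 0.2862])]
store 0.06 369 [array([0.4612, 0.1818]), array([0.4613, 0.1755])]
store 0.06 379 [array([0.469 , 0.2971]), array([0.4692, 0.2905])]
store 0.07 438 [array([0.5296, 0.1791]), array([0.5301, 0.1721])]
store 0.07 457 [array([0.5377, 0.29  ]), array([0.5383, 0.2836])]
store 0.07 369 [array([0.4595, 0.1826]), array([0.4596, 0.1766])]
store 0.07 379 [array([0.4671, 0.2941]), array([0.4673, 0.2878])]
infeed 0.06 [array([ 0.3916, -0.261 ]), array([ 0.3912, -0.2692]), array([ 0.3967, -0.1487]), array([ 0.3964, -0.1562])]
infeed 0.07 [array([ 0.3922, -0.2597]), array([ 0.3918, -0.2675]), array([ 0.3971, -0.152 ]), array([ 0.3968, -0.1592])]
```

Request:
{"api": "carry_out", "payload": {
  "moves": [
    {"jaw": 0.0,"dx": 0,"dy": 0,"dz": 0,"yaw": 0.048},
    {"jaw": 0.0,"dx": 0.005,"dy": 0.03,"dz": 0,"yaw": 0},
    {"jaw": 0.0,"dx": 0.005,"dy": 0.04,"dz": 0,"yaw": 0},
    {"jaw": 0.0,"dx": 0.0045,"dy": 0.0296,"dz": 0,"yaw": 0},
    {"jaw": 0.0,"dx": 0,"dy": 0,"dz": 0.04,"yaw": 0},
    {"jaw": 0.0,"dx": 0,"dy": 0,"dz": 0.04,"yaw": 0},
    {"jaw": 0.0,"dx": 0,"dy": 0,"dz": 0.02,"yaw": 0},
    {"jaw": 0.0,"dx": 0,"dy": 0,"dz": 0,"yaw": 0}
  ]
}}

```text
t: 37.02
tool_pos: [0.5081, 0.1333, 0.0971]
orientation: [-2.314, -2.121, 0.008]
force: [-0.5, 0.4, -0.6]
opening: 0.0271
gripper_force: 54.9
```

```bash
python3 - <<'E'
from h import *
to([.509,.135,.098],1.486)
s,p,R=pose()
for n in('side','scene'): snap(n,n+'E.png')
snap('wrist','wE.png')
ref=lambda a:np.array([p[0]+.001,p[1],p[2]+.016])+a*np.array([.064,1,-.0125])
r=[pinline(n,n+'0.png',n+'E.png',ref,np.arange(.055,.14,.004)) for n in('side','scene')]
P0,u=line3([x[0] for x in r],[x[1] for x in r]);print('pin at tcp',P0+u*p[1]-p,'dir',u,'shoulder',P0+u*(p[1]+.14))
im,m=load('wE.png');h=cv2.cvtColor(im,cv2.COLOR_RGB2HSV);S,V=h[...,1],h[...,2]
for v in range(5,160,20):
    q=np.where((S[v,285:350]<30)&(V[v,285:350]>140))[0]+285
    if len(q):c=(q.min()+q.max()+1)/2;print(v,q.min(),q.max(),onz(m,c,v,p[2]+.0155))
E
```

```text
t 37.025 tcp [0.5081 0.1333 0.0971] ang 1.4839760812350258 F [-0.4805  0.379  -0.5923] shift [ 0.0017  0.0008 -0.001 ]
yaw -0.0020239187649742085
pin at tcp [0.0022 0.     0.0165] dir [ 0.0624  1.     -0.0066] shoulder [0.519  0.2733 0.1126]
5 297 331 [0.5182 0.2612 0.1126]
25 298 331 [0.5176 0.2529 0.1126]
45 298 331 [0.5169 0.2444 0.1126]
65 299 331 [0.5163 0.2355 0.1126]
85 300 332 [0.516  0.2263 0.1126]
105 301 332 [0.5154 0.2167 0.1126]
125 302 332 [0.5148 0.2068 0.1126]
145 302 332 [0.5138 0.1965 0.1126]
```

Request:
{"api": "carry_out", "payload": {
  "moves": [
    {"jaw": 0.0,"dx": 0.0025,"dy": 0,"dz": 0.015,"yaw": 0},
    {"jaw": 0.0,"dx": 0,"dy": 0,"dz": 0.015,"yaw": 0},
    {"jaw": 0.0,"dx": 0,"dy": 0,"dz": 0.01,"yaw": 0},
    {"jaw": 0.0,"dx": 0,"dy": 0,"dz": 0.005,"yaw": 0},
    {"jaw": 0.0,"dx": 0,"dy": 0,"dz": 0,"yaw": 0},
    {"jaw": 0.0,"dx": 0,"dy": 0,"dz": 0,"yaw": 0}
  ]
}}

```text
t: 37.92
tool_pos: [0.5102, 0.1374, 0.0555]
orientation: [2.314, 2.125, 0.001]
force: [-0.5, 0.8, -2.2]
opening: 0.0266
gripper_force: 54.9
```

```bash
python3 f.py
```

```text
38.025 [0.51  0.137 0.056] F [-0.223  0.491 -1.311] T [-0.196 -0.055  0.033]
```

Request:
{"api": "carry_out", "payload": {
  "moves": [
    {"jaw": 0.0,"dx": 0,"dy": 0,"dz": 0.002,"yaw": 0},
    {"jaw": 0.0,"dx": 0,"dy": 0,"dz": 0.002,"yaw": 0},
    {"jaw": 0.0,"dx": 0,"dy": 0,"dz": 0.002,"yaw": 0},
    {"jaw": 0.0,"dx": 0,"dy": 0,"dz": 0,"yaw": 0},
    {"jaw": 0.0,"dx": 0,"dy": 0,"dz": 0,"yaw": 0}
  ]
}}

```text
t: 38.65
tool_pos: [0.5098, 0.1374, 0.049]
orientation: [-2.314, -2.125, 0.0]
force: [0.5, -0.2, -1.5]
opening: 0.0266
gripper_force: 54.9
```

```bash
python3 f.py
```

```text
38.75 [0.51  0.137 0.049] F [-0.032 -0.28  -1.702] T [-0.158 -0.074  0.006]
```

Lower to contact.

Request:
{"api": "carry_out", "payload": {
  "moves": [
    {"jaw": 0.0,"dx": 0,"dy": 0,"dz": 0.002,"yaw": 0},
    {"jaw": 0.0,"dx": 0,"dy": 0,"dz": 0.001,"yaw": 0},
    {"jaw": 0.0,"dx": 0,"dy": 0,"dz": 0,"yaw": 0},
    {"jaw": 0.0,"dx": 0,"dy": 0,"dz": 0,"yaw": 0}
  ]
}}

```text
t: 39.25
tool_pos: [0.5098, 0.1374, 0.0461]
orientation: [-2.314, -2.125, 0.0]
force: [-0.3, 0.8, -1.8]
opening: 0.0269
gripper_force: 54.9
```

```bash
python3 f.py
```

```text
39.35 [0.51  0.137 0.046] F [-0.38   0.748 -1.278] T [-0.136 -0.069 -0.001]
```

Request:
{"api": "carry_out", "payload": {
  "moves": [
    {"jaw": 0.0,"dx": 0,"dy": 0,"dz": 0.001,"yaw": 0},
    {"jaw": 0.0,"dx": 0,"dy": 0,"dz": 0.0005,"yaw": 0},
    {"jaw": 0.0,"dx": 0,"dy": 0,"dz": 0,"yaw": 0},
    {"jaw": 0.0,"dx": 0,"dy": 0,"dz": 0,"yaw": 0}
  ]
}}

```text
t: 39.85
tool_pos: [0.5101, 0.1374, 0.0448]
orientation: [2.314, 2.125, 0.001]
force: [0.6, -0.2, 0.4]
opening: 0.0271
gripper_force: 54.9
```

```bash
python3 f.py
```

```text
39.95 [0.51  0.137 0.045] F [ 0.635 -0.16   0.192] T [-0.159 -0.284 -0.033]
```

Request:
{"api": "carry_out", "payload": {
  "moves": [
    {"jaw": 0.0,"dx": 0,"dy": 0,"dz": 0.0005,"yaw": 0},
    {"jaw": 0.032,"dx": 0,"dy": 0,"dz": 0,"yaw": 0},
    {"jaw": 0.04,"dx": 0,"dy": 0,"dz": 0,"yaw": 0},
    {"jaw": 0.05,"dx": 0,"dy": 0,"dz": 0,"yaw": 0},
    {"jaw": 0.05,"dx": 0,"dy": 0,"dz": 0,"yaw": 0},
    {"jaw": 0.05,"dx": 0,"dy": 0,"dz": 0,"yaw": 0}
  ]
}}

```text
t: 40.7
tool_pos: [0.5097, 0.1374, 0.044]
orientation: [-2.314, -2.125, 0.0]
force: [-0.2, -0.7, -0.3]
opening: 0.0499
gripper_force: 0.0
```

Request:
{"api": "carry_out", "payload": {
  "moves": [
    {"jaw": 0.05,"dx": 0,"dy": 0,"dz": -0.01,"yaw": 0},
    {"jaw": 0.05,"dx": 0,"dy": 0,"dz": -0.03,"yaw": 0},
    {"jaw": 0.05,"dx": 0,"dy": 0,"dz": -0.05,"yaw": 0},
    {"jaw": 0.05,"dx": 0,"dy": 0,"dz": -0.05,"yaw": 0},
    {"jaw": 0.05,"dx": -0.04,"dy": 0,"dz": 0,"yaw": 0},
    {"jaw": 0.05,"dx": -0.03,"dy": 0,"dz": 0,"yaw": 0},
    {"jaw": 0.05,"dx": 0,"dy": 0,"dz": 0,"yaw": 0},
    {"jaw": 0.05,"dx": 0,"dy": 0,"dz": 0,"yaw": 0}
  ]
}}

```text
t: 41.7
tool_pos: [0.504, 0.068, 0.1845]
orientation: [2.314, 2.124, 0.001]
force: [-0.2, 1.2, 0.4]
opening: 0.0499
gripper_force: 0.0
```

```bash
python3 f.py; python3 - <<'E'
from h import *
for n in('side','scene'): snap(n,n+'G.png')
snap('wrist','wG.png')
ref=lambda a:np.array([.5105,.136,.06])+a*np.array([.0643,1,0])
r=[pinline(n,n+'0.png',n+'G.png',ref,np.arange(.055,.14,.004)) for n in('side','scene')]
P0,u=line3([x[0] for x in r],[x[1] for x in r]);print('pin origin',P0+u*.136,'dir',u,'mid',P0+u*.225)
im,m=load('wG.png');h=cv2.cvtColor(im,cv2.COLOR_RGB2HSV);S,V=h[...,1],h[...,2]
print(proj(m,ref(0)),proj(m,ref(.14)))
for a in np.arange(-.035,.17,.005):
    u,v=proj(m,ref(a)).round().astype(int)
    if 0<=v<400: print(round(a,3),v,im[v,u].tolist(),int(((S[v,u-20:u+20]<30)&(V[v,u-20:u+20]>140)).sum()))
E
```

```text
41.8 [0.504 0.068 0.184] F [0.553 0.707 0.245] T [-0.017 -0.061 -0.008]
pin origin [0.5123 0.136  0.0578] dir [ 0.0741  1.     -0.0158] mid [0.5189 0.225  0.0564]
[321.4227 124.9142] [318.4809 -45.3306]
-0.035 160 [75, 77, 81] 0
-0.03 155 [75, 76, 79] 0
-0.025 150 [157, 156, 161] 13
-0.02 145 [49, 49, 52] 0
-0.015 140 [52, 51, 54] 0
-0.01 135 [55, 54, 56] 0
-0.005 130 [53, 53, 57] 0
0.0 125 [55, 55, 57] 0
0.005 120 [55, 54, 58] 0
0.01 114 [52, 51, 53] 0
0.015 109 [56, 55, 58] 0
0.02 104 [57, 56, 59] 0
0.025 98 [57, 55, 58] 0
0.03 93 [56, 55, 59] 0
0.035 87 [243, 243, 244] 14
0.04 81 [243, 243, 244] 13
0.045 76 [243, 243, 244] 13
0.05 70 [243, 244, 245] 13
0.055 64 [234, 234, 236] 17
0.06 58 [243, 243, 244] 17
0.065 52 [243, 243, 244] 17
0.07 46 [243, 243, 244] 17
0.075 40 [243, 243, 244] 17
0.08 34 [243, 243, 244] 17
0.085 28 [242, 243, 244] 18
0.09 22 [242, 243, 244] 18
0.095 15 [243, 243, 244] 17
0.1 9 [243, 243, 244] 17
0.105 2 [242, 243, 244] 17
```

```bash
python3 -c "
from plant import *
print(close_job())"
```

```text
the job is handed in; nothing more can be done
None
```

The front-lane pin passed the steel, blue and yellow rings and stopped at the red ring, so its shank is 17 mm. I held it there at about 6 N for over a second, laid it nose-forward and released in the red rest, left the other two pins alone and handed in the job at about 42 s; no verdict came back.

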